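Start and run down the wing nut of a print press

TASK

One spindle of the little screw press is still bare: take the loose wing nut, set it on that spindle the right way up and, without forcing it, back it round until you feel its thread drop into the start. Then run it down clockwise until it sits flat on the washer, let go of it, and leave the things lying about where they are.

Things in the scene. Friction and masses are not known exactly. Their poses are not given: they have to be found in the camera images.
- wingnut: the loose wing nut, cast aluminium, about 0.26 kg, right way up on the table. 12-sided hub 54 mm across flats, 36 mm tall, bore 39 mm right through, countersunk to 45 mm at the underside. Two wings 12 mm thick along its x axis, out to 68 mm from the centre on each side, from 13 to 54 mm above the underside. Origin: centre of the underside; z: up; x: along the wings
- nut_hub (a point): point on the nut's axis 25 mm above its underside, the height to grip. The hub is free to grip across the nut's y axis, between the wings; fingers can close on it anywhere within 45 degrees of that axis
- nut_lugs (a point): point on the nut's axis 20 mm above its underside, level with the two opposite thread lugs inside the bore (18 to 22 mm up, reaching in to a radius of 13.5 mm, 20 degrees of arc each). They do not lie in line with the wings and cannot be seen from above. Turning them against the lips of the spindle with more than about 1 N m counts as forcing the nut
- spindle: the bare end of the press: a steel washer 72 mm across with an upright spindle 36 mm thick through it. Origin: on the spindle's axis at the washer's upper face, where the nut's underside must come to rest; z: up. Coarse right-handed two-start thread: the nut sinks 20 mm a turn clockwise seen from above, with about 2 mm axial play
- spindle_top (a point): on the spindle's axis, level with its flat top, 41 mm above the washer; a nose 25 mm thick and 11 mm high stands on it. Two opposite mouths, gaps of 50 degrees in the flat, lead down into the thread; at the counterclockwise edge of each stands a lip 20 degrees wide, 8 mm high. How the mouths are turned about the axis is not given (this frame does not show it)
- thread_start (a point): on the spindle's axis, where the nut's underside is once it has dropped in: 15 mm above the washer. Before that the lugs stand on the flat (underside at 23 mm) or on the lips (31 mm). From the flat, clockwise only butts against the lips; counterclockwise, within half a turn, it drops by its weight or a light push. From here 3/4 turn clockwise brings it home
- fitted: the other end of the press, finished: the same washer and spindle with its own wing nut run home. Fixed. Origin and axes as for the bare end; the wings lie along its x axis
- press: the press, fixed: a base board 160 x 320 mm with prints and a top board 150 x 300 mm on it, upper face 58 mm above the table, a batten 30 mm wide and 14 mm high along the middle of the top board. Origin: centre of the underside; y: along its length. The two spindles stand 110 mm either side of the middle
- ink_jar: a bystander: ink jar 68 mm across, 75 mm tall; origin at the centre of its underside
- ink_can: a bystander: ink jar 60 mm across, 85 mm tall; origin at the centre of its underside
- mug: a bystander: white mug 82 mm across, 95 mm tall, handle along its y; origin at the centre of its underside
- gouge: a bystander: lino gouge 130 mm long, lying along its x, 25 mm high
- brayer: a bystander: ink roller, 112 mm wide along its y and 170 mm long along its x, 40 mm high; origin under the roller
- lino_block: a bystander: mounted lino block 150 x 100 x 15 mm; origin at the centre of its underside
- phone: a bystander: phone 150 x 73 x 9 mm; origin at the centre of its underside
Mind the look-alikes: they are no part of the job. What is shaped like the wingnut but black or blue is not meant.

How it is judged (in metres and radians):
On the way, in this order (a step that is already met when the one before it is completed fails the run):
1. the nut is set over the bare spindle, square to it (z of wingnut in the frame of spindle below 0.034 m and horizontal distance between wingnut and spindle below 0.004 m and angle between the z axis of wingnut and the z axis of spindle, either way round below 0.15 rad), for 0.05 s.
2. the nut has dropped into the start of the thread (z of wingnut in the frame of spindle below 0.018 m and horizontal distance between wingnut and spindle below 0.004 m and angle between the z axis of wingnut and the z axis of spindle, either way round below 0.12 rad), for 0.1 s.
At the end, for the whole second after the job is handed in: the wing nut is on the bare spindle, the right way up, level within 3 degrees, on its axis within 3 mm, its underside down on the washer within 1.5 mm, and at rest (z of wingnut in the frame of spindle between -0.003 and 0.0015 m and horizontal distance between wingnut and spindle below 0.003 m and angle between wingnut's own z axis and vertical below 0.06 rad and linear speed of wingnut below 0.01 m/s); the robot touches nothing.
It fails at once if a bystander is shoved more than 40 mm (distance of any of ink_jar, ink_can, mug, gouge, brayer, lino_block, phone from where it was at the start of the episode above 0.04 m).
It fails at once if a jar or the mug is tipped (angle between any of ink_jar, ink_can, mug's own z axis and vertical above 0.5 rad).
It fails at once if the nut is forced against the end of the spindle before its thread has dropped in (z of wingnut in the frame of spindle above 0.0215 m and contact force between wingnut and spindle above 100 N).
It also fails if it takes over 70 s, if anything falls off the work surface, if the arm or the gripper's body presses on something with over 40 N, if the wrist force passes 120 N, or if a joint passes its speed limit or range.

ROBOT

A 7-joint arm with a two-finger parallel gripper is mounted at the origin on the work surface. World frame = base frame: x ahead of the robot, y to its left, z up, the work surface at z = 0. Lengths are in mm, angles in rad, forces in N, time in s.
With the tool pointing down it reaches from about 400 to 925 mm from the base axis. Payload 4.1 kg.
Tool frame: the origin (TCP) lies midway between the tips of the shut fingers; the grasp point (between the pads) lies behind it (arm.grasp_offset is the x of the grasp point in the tool frame, in mm); x points along the fingers, z is the direction in which the jaws open and shut, and the axes are right-handed (so a half turn about x gives the same grasp; the last joint's range is limited). The gripper opens to 85 mm and grips with 20 to 120 N. Pads are 22 mm wide; open, the fingers measure 114 mm over their backs; the gripper's body (76 mm by 85 mm) begins 54 mm behind the grasp point. The pads swing forward as they close: fully open they stand 13 mm farther back than shut.
Start: joints at [-1.249, 0.398, 0.045, 1.537, -0.019, 1.207, -0.051], TCP at [265.504, 593.342, 207.147] pointing down, gripper open.
Joint ranges: [-2.82, 2.82], [-0.49, 2.23], [-1.37, 1.46], [0, 2.46], [-1.36, 4.5], [0.23, 2], [-2.94, 2.94]. Speed limits (rad/s): [2.57, 2.57, 3.14, 3.14, 3.14, 3.14, 3.14].

INTERFACE

Orientations are given as a rotation vector (axis times angle).
In Python, from station import arm gives the robot as it stands. The module is installed in compiled form; this text tells all that it offers.
- The arm moves only by the shell command python3 -m creep 'ROWS' [FORCE]. ROWS is JSON, a list of rows, each an object of numbers: "gripper": the gripper command: -1 is fully open, 1 is shut, values between are in proportion; "dx", "dy", "dz": the shift along the tool's x, y, z in mm; "rx", "ry", "rz": the turn, a rotation vector about the tool's x, y, z in rad. In form: [{"gripper": .., "dx": .., "dy": .., "dz": .., "rx": .., "ry": .., "rz": ..}, ...]. A call has exactly 5 rows; each row is the pose to reach, as a shift and turn from the pose measured when the call began, along the tool's axes at that moment; what a row does not reach only later rows make up. A row lasts 1/8 s, in which the tool goes at most 62.5 mm and 10.7 degrees, less where a joint would pass 70% of its speed; a pose out of reach is approached as far as the arm can. A call with a gripper value outside its range is refused whole. The fingers move at their own pace and stop on an object; FORCE is the grip in N (left out, the last holds). Time passes only in rows, so rows that repeat a pose let the fingers close, or fill a call up. It gives the time, the measured TCP pose, the force and the opening at its end, in the units of the state.
- arm.read_state(): the state, without advancing time (a new reading comes with each control period).
- arm.grab_frame(name): name is "side" or "top" or "wrist"; returns a dict with "color" (400x640x3 uint8, blue, green, red), "intrinsics" (3x3 intrinsics, pixels), "R" (3x3) and "t" (3): a world point X has camera coordinates R X + t; the wrist camera has in their place "tool_from_camera" (4x4, takes a point from camera to tool coordinates, whose origin is the TCP and whose axes are the tool frame's). Camera axes: x right, y down, z forward; pixel columns grow to the right and rows downward; lengths in mm; the calibration is good to about 2 mm. A picture is of the moment at which its call begins: read the wrist's pose just before it. There is no depth.
- arm.sign_off(): hands the job in, once; it reports no verdict.
The state is a dict: "time_s": time; "joint_pos": joint angles; "joint_vel": joint speeds; "tau": joint torques, N m; "position": TCP position; "orientation": TCP orientation; "ft_force": force on the tool from outside, world axes, zero at the start; "ft_torque": the same for the moment, N m; "opening": opening from 0.0 (shut) to 1.0 (fully open).
Only numpy, scipy, OpenCV 4.12 (cv2) and the standard library are available. Lean on these libraries where they do the work, as an engineer would, in place of code of your own. Each camera call takes 0.05 s, during which the arm holds its last target.

## Working session

There is one attempt and no reset: what is moved stays moved. The work goes in short steps, Python scripts to look and compute and a shell command to move; the robot and the scene stay as the last step left them, time stands still between calls to the robot, and variables do not carry over. Pictures are saved under pics/ and viewed, and the job is handed in when it is done.

```bash
mkdir -p pics; cat > h.py <<'E'
import numpy as np, cv2
from station import arm
from scipy.spatial.transform import Rotation as Rn
def st():
    s=arm.read_state(); R=Rn.from_rotvec(s['orientation']).as_matrix(); return s,np.array(s['position']),R
def show():
    s,p,R=st(); print('t',round(s['time_s'],2),'p',p.round(1),'F',np.round(s['ft_force'],1),'T',np.round(s['ft_torque'],2),'op',round(s['opening'],3),'j7',round(s['joint_pos'][6],3)); print(R.round(3))
def cam(name):
    s,p,R=st(); f=arm.grab_frame(name); K=np.array(f['intrinsics'])
    if name=='wrist':
        T=np.array(f['tool_from_camera']); Rc=R@T[:3,:3]; c=R@T[:3,3]+p
        return f['color'],K,Rc.T,-Rc.T@c
    return f['color'],K,np.array(f['R']),np.array(f['t'])
def ray(K,R,t,u,v):
    d=R.T@np.linalg.inv(K)@np.array([u,v,1.]); return -R.T@t,d
def onz(K,R,t,u,v,z):
    c,d=ray(K,R,t,u,v); return c+d*(z-c[2])/d[2]
def proj(K,R,t,X):
    x=K@(R@np.array(X,float)+t); return x[:2]/x[2]
E
python3 - <<'E'
from h import *
show(); print(arm.grasp_offset)
for n in ['side','top','wrist']:
    c,K,R,t=cam(n); cv2.imwrite(f'pics/{n}0.png',c); np.savez(f'{n}0.npz',c=c,K=K,R=R,t=t); print(n,K.round(1).tolist(),(-R.T@t).round(0),R.round(2).tolist())
E
```

```text
t 0.0 p [265.2 592.7 206. ] F [ 0.3  0.1 -0.4] T [-0.07 -0.03  0.  ] op 1.001 j7 -0.051
[[-0.001 -0.913  0.408]
 [-0.002  0.408  0.913]
 [-1.    -0.    -0.002]]
-18.700000000000003
side [[500.5, 0.0, 320.0], [0.0, 500.5, 204.0], [0.0, 0.0, 1.0]] [-135. -632. 1141.] [[0.75, -0.66, 0.02], [-0.49, -0.58, -0.66], [0.44, 0.48, -0.75]]
top [[436.9, 0.0, 316.2], [0.0, 436.9, 200.3], [0.0, 0.0, 1.0]] [ 223.   49. 1319.] [[-0.03, -1.0, -0.0], [-0.98, 0.03, -0.2], [0.2, -0.01, -0.98]]
wrist [[294.5, 0.0, 316.6], [0.0, 294.5, 198.4], [0.0, 0.0, 1.0]] [193. 624. 373.] [[0.41, 0.91, -0.0], [0.87, -0.39, 0.31], [0.28, -0.13, -0.95]]
```

View pics/side0.png

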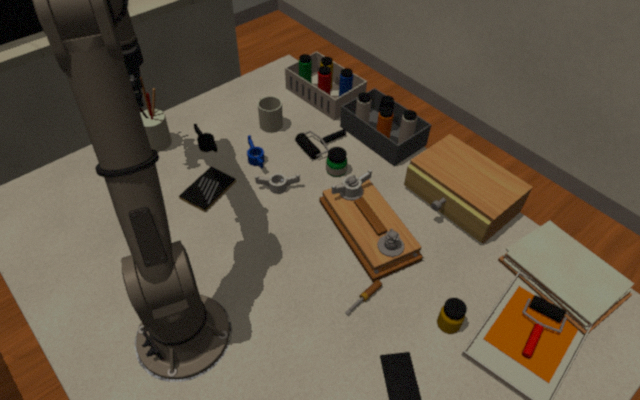

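View pics/top0.png

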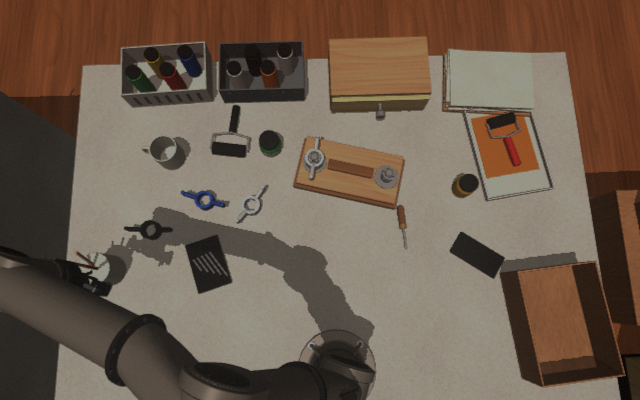

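View pics/wrist0.png

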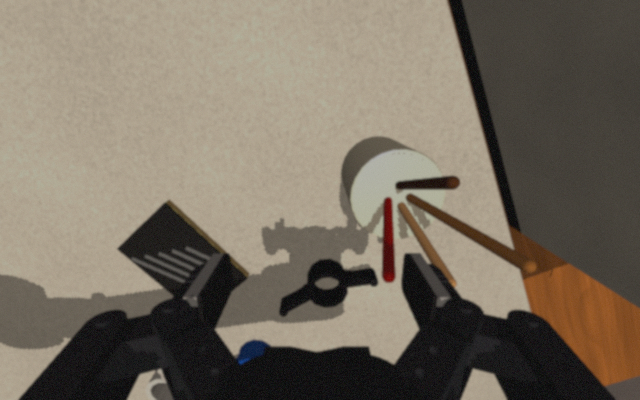

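The top view shows three loose wing nuts: silver (252,204), blue (205,200) and black (149,230). Silver fits because the nut is cast aluminium and blue and black are ruled out. The press's bare spindle is at (386,175) and the finished one at (314,157). I'll confirm both in enlarged crops.

```bash
python3 - <<'E'
from h import *
d=np.load('top0.npz'); c=d['c']; s=np.load('side0.npz')['c']
a=cv2.resize(c[175:235,215:290],None,fx=5,fy=5,interpolation=cv2.INTER_CUBIC)
b=cv2.resize(c[145:205,350:425],None,fx=5,fy=5,interpolation=cv2.INTER_CUBIC)
e=cv2.resize(s[155:215,240:315],None,fx=5,fy=5,interpolation=cv2.INTER_CUBIC)
f=cv2.resize(s[215:275,355:430],None,fx=5,fy=5,interpolation=cv2.INTER_CUBIC)
cv2.imwrite('pics/crop.png',np.vstack([np.hstack([a,b]),np.hstack([e,f])])[:, :750])
E
```

```text
(no output)
```

View pics/crop.png

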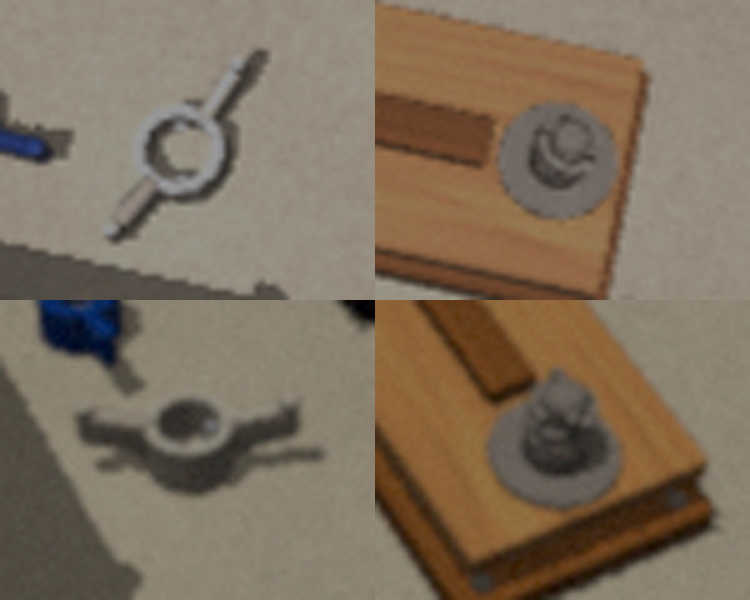

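```bash
python3 - <<'E'
from h import *
def L(n):
    d=np.load(n+'0.npz'); return d['K'],d['R'],d['t']
T=L('top');S=L('side')
print('nut top',onz(*T,250.8,204.8,36),'side',onz(*S,277.6,180,36))
a=onz(*T,239,221.4,54);b=onz(*T,263,187.4,54);print('wing',a,b,np.degrees(np.arctan2(*(b-a)[[1,0]])),np.linalg.norm(a-b))
for z in (58,61,64):
  print('washer',z,onz(*T,386.6,177,z),onz(*S,390+(0)*1+(555-375)/5-355+0 if 0 else 355+(555-375)/5,215+(453-300)/5,z))
E
```

```text
nut top [479.05088142 238.32418315  36.        ] side [479.04846406 234.32342212  36.        ]
wing [427.04657595 270.2698912   54.        ] [527.03042296 199.32291489  54.        ] -35.35891658216269 122.59789194929571
washer 58 [ 546.10926781 -169.28303216   58.        ] [ 548.7346093  -170.92269149   58.        ]
washer 61 [ 545.34027327 -168.76300061   61.        ] [ 546.84034332 -172.20055847   61.        ]
washer 64 [ 544.57127873 -168.24296907   64.        ] [ 544.94607734 -173.47842545   64.        ]
```

The crop confirms it: the loose silver nut has its hub at (251,205) in the top view with wings along about -35°, and the bare spindle's washer is at (387,177). Next I move over the nut for a close look.

```bash
cat >> h.py <<'E'
def go(x,y,z,jaw):
    s,p,R=st(); a=np.radians(jaw); Z=np.array([np.cos(a),np.sin(a),0]); X=np.array([0,0,-1.]); G=np.stack([X,np.cross(Z,X),Z],1)
    d=R.T@(np.array([x,y,z])-p); r=Rn.from_matrix(R.T@G).as_rotvec()
    print('jaw now',np.degrees(np.arctan2(R[1,2],R[0,2])).round(2),'d',d.round(2),'r',r.round(4))
E
python3 -c "
from h import *
go(479,237,200,55)"
```

```text
jaw now 65.9 d [   6.71 -340.39 -237.54] r [ 0.1902 -0.0014  0.0003]
```

```bash
python3 -m creep '[{"gripper":-1,"dx":0,"dy":-50,"dz":-35,"rx":0.03},{"gripper":-1,"dx":1,"dy":-100,"dz":-70,"rx":0.06},{"gripper":-1,"dx":2,"dy":-150,"dz":-105,"rx":0.09},{"gripper":-1,"dx":3,"dy":-200,"dz":-140,"rx":0.12},{"gripper":-1,"dx":4,"dy":-250,"dz":-175,"rx":0.15}]'
python3 -c "
from h import *
go(479,237,200,55)"
```

```text
jaw now 65.9 d [   6.71 -340.39 -237.54] r [ 0.1902 -0.0014  0.0003]$[0]: bad value
```

```bash
python3 -m creep '[{"gripper":-1,"dx":0,"dy":-50,"dz":-35,"rx":0.03,"ry":0,"rz":0},{"gripper":-1,"dx":1,"dy":-100,"dz":-70,"rx":0.06,"ry":0,"rz":0},{"gripper":-1,"dx":2,"dy":-150,"dz":-105,"rx":0.09,"ry":0,"rz":0},{"gripper":-1,"dx":3,"dy":-200,"dz":-140,"rx":0.12,"ry":0,"rz":0},{"gripper":-1,"dx":4,"dy":-250,"dz":-175,"rx":0.15,"ry":0,"rz":0}]'
python3 -c "
from h import *
go(479,237,200,55)"
```

```text
time_s: 0.78
position: [422.7, 329.1, 202.5]
orientation: [-0.78, 1.428, 0.778]
ft_force: [1.4, 0.4, 0.7]
opening: 0.999
jaw now 57.25 d [  2.58 -97.14 -46.99] r [ 0.0393 -0.0013  0.0004]
```

```bash
python3 -m creep '[{"gripper":-1,"dx":1,"dy":-48,"dz":-23,"rx":0.02,"ry":0,"rz":0},{"gripper":-1,"dx":2.5,"dy":-97,"dz":-47,"rx":0.04,"ry":0,"rz":0},{"gripper":-1,"dx":2.5,"dy":-97,"dz":-47,"rx":0.04,"ry":0,"rz":0},{"gripper":-1,"dx":2.5,"dy":-97,"dz":-47,"rx":0.04,"ry":0,"rz":0},{"gripper":-1,"dx":2.5,"dy":-97,"dz":-47,"rx":0.04,"ry":0,"rz":0}]'
python3 - <<'E'
from h import *
show()
n='wrist'
c,K,R,t=cam(n); cv2.imwrite('pics/w1.png',c); np.savez('w1.npz',c=c,K=K,R=R,t=t)
E
```

```text
time_s: 1.4
position: [477.9, 238.7, 199.9]
orientation: [-0.751, 1.439, 0.75]
ft_force: [-0.8, 0.3, 0.8]
opening: 1.0
t 1.4 p [477.9 238.7 199.9] F [-0.8  0.3  0.8] T [ 0.06 -0.01  0.06] op 1.0 j7 0.478
[[-0.001 -0.821  0.572]
 [-0.001  0.572  0.821]
 [-1.     0.    -0.001]]
```

View pics/w1.png

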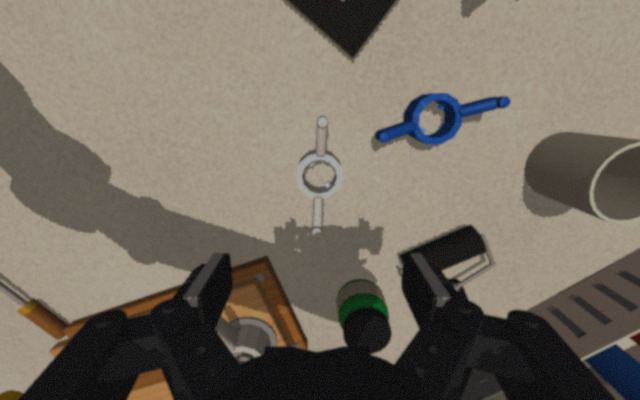

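The wrist view shows the silver nut at (319,175) with wings at (322,120) and (316,232), and the blue one at (435,118) is a decoy. I'll enlarge it and measure.

```bash
python3 - <<'E'
from h import *
d=np.load('w1.npz'); c=d['c'];K,R,t=d['K'],d['R'],d['t']
print(-R.T@t)
cv2.imwrite('pics/w1c.png',cv2.resize(c[105:245,260:380],None,fx=4,fy=4,interpolation=cv2.INTER_CUBIC))
hsv=cv2.cvtColor(c,cv2.COLOR_BGR2HSV); print(hsv[157,319],hsv[187,306],hsv[150,250],hsv[120,322])
g=hsv[100:250,270:370]; m=((g[...,1]<40)&(g[...,2]>90)).astype(np.uint8)
n,l,s,ce=cv2.connectedComponentsWithStats(m); print([(s[i],ce[i]) for i in range(1,n) if s[i][4]>50])
print(onz(K,R,t,319,175,36)); a=onz(K,R,t,322,120,54);b=onz(K,R,t,316.5,232,54);print(a,b,np.degrees(np.arctan2(*(b-a)[[1,0]])))
E
```

```text
[413.38165877 283.08922415 366.48702578]
[150   2 149] [ 30  10 132] [ 20  41 163] [120   9 173]
[(array([  24,   15,   53,  123, 1988], dtype=int32), array([49.58350101, 74.4889336 ])), (array([17, 24, 13, 19, 74], dtype=int32), array([22.78378378, 33.78378378]))]
[478.63751843 240.18232461  36.        ]
[429.35180557 278.053393    54.        ] [528.90067931 201.59364818  54.        ] -37.526510638279134
```

View pics/w1c.png

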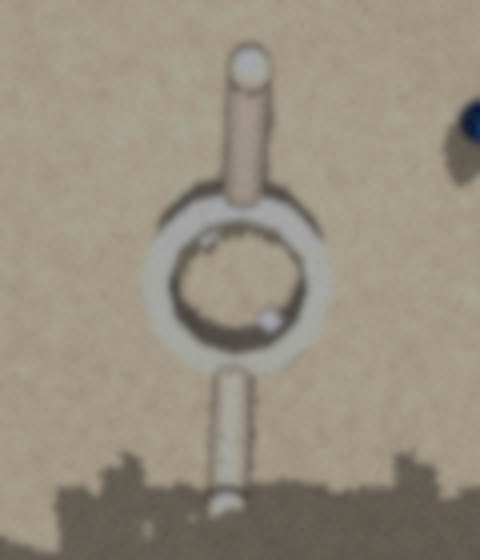

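The nut is at about (479, 240) with wings at -37°. The lugs show as bright spots in the bore, at crop (207,242) and (270,320). Before gripping, I'll look at the bare spindle from above.

```bash
python3 - <<'E'
from h import *
d=np.load('w1.npz');K,R,t=d['K'],d['R'],d['t']
a=onz(K,R,t,260+207/4,105+242/4,22);b=onz(K,R,t,260+270/4,105+320/4,22);print('lugs',a,b,np.degrees(np.arctan2(*(b-a)[[1,0]])),np.linalg.norm(a-b))
go(546,-170,260,20)
E
```

```text
lugs [467.00118444 237.9007649   22.        ] [497.47909477 239.72553503  22.        ] 3.426316546859518 30.532487682574743
jaw now 55.14 d [ -59.7  -289.38 -296.56] r [ 6.132e-01 -1.300e-03  3.000e-04]
```

```bash
python3 -m creep '[{"gripper":-1,"dx":-20,"dy":-40,"dz":-40,"rx":0.1,"ry":0,"rz":0},{"gripper":-1,"dx":-40,"dy":-80,"dz":-80,"rx":0.2,"ry":0,"rz":0},{"gripper":-1,"dx":-60,"dy":-123,"dz":-123,"rx":0.3,"ry":0,"rz":0},{"gripper":-1,"dx":-60,"dy":-166,"dz":-166,"rx":0.4,"ry":0,"rz":0},{"gripper":-1,"dx":-60,"dy":-209,"dz":-209,"rx":0.5,"ry":0,"rz":0}]'
python3 -c "
from h import *
go(546,-170,260,20)"
```

```text
time_s: 2.08
position: [530.6, -52.7, 260.8]
orientation: [-0.362, 1.54, 0.362]
ft_force: [0.1, 1.5, -0.9]
opening: 0.996
jaw now 26.46 d [   0.87 -111.86  -38.48] r [0.1127 0.0005 0.0006]
```

```bash
python3 -m creep '[{"gripper":-1,"dx":0,"dy":-55,"dz":-19,"rx":0.05,"ry":0,"rz":0},{"gripper":-1,"dx":1,"dy":-112,"dz":-38,"rx":0.11,"ry":0,"rz":0},{"gripper":-1,"dx":1,"dy":-112,"dz":-38,"rx":0.11,"ry":0,"rz":0},{"gripper":-1,"dx":1,"dy":-112,"dz":-38,"rx":0.11,"ry":0,"rz":0},{"gripper":-1,"dx":1,"dy":-112,"dz":-38,"rx":0.11,"ry":0,"rz":0}]'
python3 - <<'E'
from h import *
show()
n='wrist'
c,K,R,t=cam(n); cv2.imwrite('pics/w2.png',c); np.savez('w2.npz',c=c,K=K,R=R,t=t)
print(proj(K,R,t,[546,-170,61]),-R.T@t)
u,v=proj(K,R,t,[546,-170,61]).astype(int)
print(u-60,v-70)
cv2.imwrite('pics/w2c.png',cv2.resize(c[v-70:v+50,u-60:u+60],None,fx=5,fy=5,interpolation=cv2.INTER_CUBIC))
E
```

```text
time_s: 2.7
position: [547.0, -167.3, 259.6]
orientation: [-0.279, 1.552, 0.28]
ft_force: [0.0, -0.1, -0.3]
opening: 0.999
t 2.7 p [ 547.  -167.3  259.6] F [ 0.  -0.1 -0.3] T [ 0.04 -0.01  0.03] op 0.999 j7 0.729
[[ 0.    -0.349  0.937]
 [ 0.001  0.937  0.349]
 [-1.     0.001  0.001]]
[315.64676735 170.19995507] [519.30214757 -94.47053904 426.26698962]
255 100
```

View pics/w2.png

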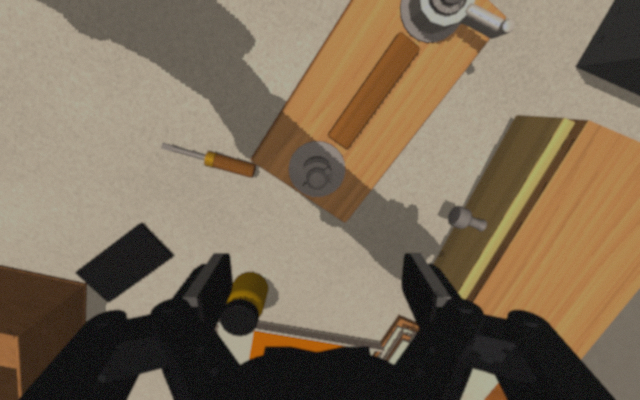

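View pics/w2c.png

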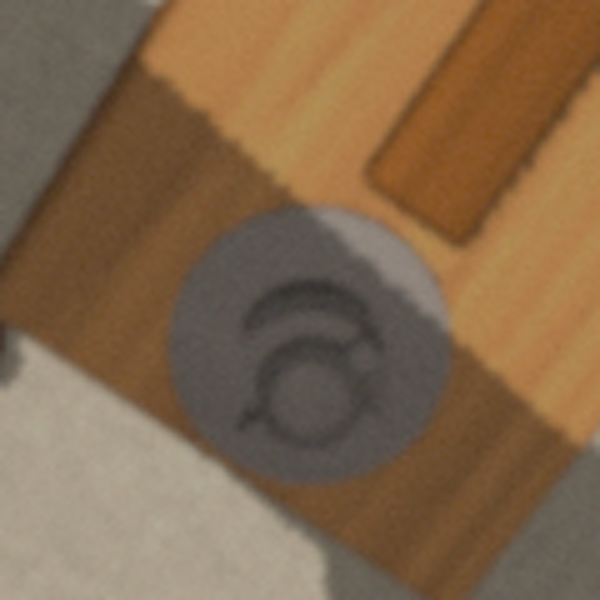

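The washer is at (317,169) in the wrist view, with the batten end about 43 mm from the axis. The mouths and lips are in shadow, so I'll stretch the contrast and take a nearer look.

```bash
python3 -m creep '[{"gripper":-1,"dx":35,"dy":0,"dz":0,"rx":0,"ry":0,"rz":0},{"gripper":-1,"dx":75,"dy":3,"dz":0,"rx":0,"ry":0,"rz":0},{"gripper":-1,"dx":75,"dy":3,"dz":0,"rx":0,"ry":0,"rz":0},{"gripper":-1,"dx":75,"dy":3,"dz":0,"rx":0,"ry":0,"rz":0},{"gripper":-1,"dx":75,"dy":3,"dz":0,"rx":0,"ry":0,"rz":0}]'
python3 - <<'E'
from h import *
d=np.load('w2.npz')
for z in (60,61,63): print(z,onz(d['K'],d['R'],d['t'],317,168.8,z))
c,K,R,t=cam('wrist'); np.savez('w3.npz',c=c,K=K,R=R,t=t); print(-R.T@t)
u,v=proj(K,R,t,[546,-170,90]).astype(int)
cc=np.hypot; g=c[v-60:v+70,u-65:u+65]; print(u-65,v-60)
g=np.clip((g.astype(float)-25)*2.2,0,255).astype(np.uint8)
cv2.imwrite('pics/w3c.png',cv2.resize(g,(600,600),interpolation=cv2.INTER_CUBIC))
E
```

```text
time_s: 3.38
position: [547.3, -165.0, 186.7]
orientation: [-0.28, 1.549, 0.279]
ft_force: [-0.2, 0.1, 0.4]
opening: 0.998
60 [ 547.05370125 -167.91825905   60.        ]
61 [ 546.97793261 -167.71772851   61.        ]
63 [ 546.82639532 -167.31666741   63.        ]
[519.0373205  -92.08002623 353.20774825]
248 135
```

View pics/w3c.png

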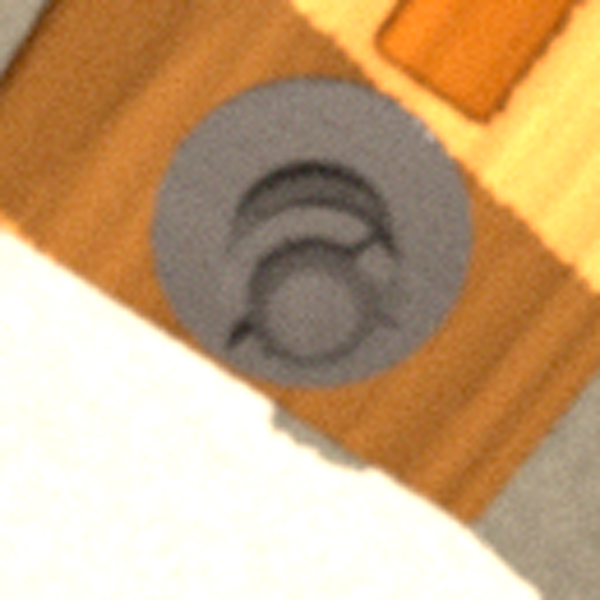

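```bash
python3 - <<'E'
from h import *
d=np.load('w3.npz');c,K,R,t=d['c'],d['K'],d['R'],d['t']
for z in (60,61,63): print(z,onz(K,R,t,315.7,185.2,z))
C=np.array([547,-167.5]); zf=102
x0,y0,w=280,145,75
g=c[y0:y0+w,x0:x0+w]; g=np.clip((g.astype(float)-25)*2.6,0,255).astype(np.uint8)
f=8;g=cv2.resize(g,(w*f,w*f),interpolation=cv2.INTER_CUBIC)
P=lambda r,a,z:tuple(((proj(K,R,t,[C[0]+r*np.cos(a),C[1]+r*np.sin(a),z])-[x0,y0]+.5)*f).astype(int))
for a in range(0,360,30):
    q=np.radians(a); cv2.line(g,tuple(map(int,P(19,q,zf))),tuple(map(int,P(21,q,zf))),(0,255,0),1)
    cv2.putText(g,str(a),tuple(map(int,P(24,q,zf))),0,.4,(0,255,255),1)
for a in range(0,360,6):
    q=np.radians(a); cv2.circle(g,tuple(map(int,P(18,q,zf))),1,(255,0,0),-1); cv2.circle(g,tuple(map(int,P(12.5,q,113))),1,(0,0,255),-1)
cv2.imwrite('pics/w3d.png',g)
E
```

```text
60 [ 547.07849154 -167.73510239   60.        ]
61 [ 546.98285569 -167.47707689   61.        ]
63 [ 546.791584   -166.96102589   63.        ]
```

View pics/w3d.png

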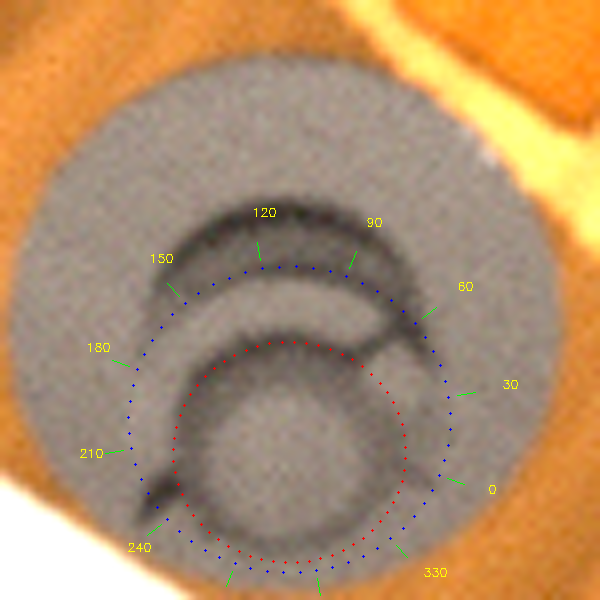

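The structure around 60° and 230° is ambiguous at this slant, so I'll put the camera straight above the spindle.

```bash
python3 -m creep '[{"gripper":-1,"dx":0,"dy":-40,"dz":0,"rx":0,"ry":0,"rz":0},{"gripper":-1,"dx":0,"dy":-80,"dz":0,"rx":0,"ry":0,"rz":0},{"gripper":-1,"dx":0,"dy":-80,"dz":0,"rx":0,"ry":0,"rz":0},{"gripper":-1,"dx":0,"dy":-80,"dz":0,"rx":0,"ry":0,"rz":0},{"gripper":-1,"dx":0,"dy":-80,"dz":0,"rx":0,"ry":0,"rz":0}]'
cat > ann.py <<'E'
from h import *
import sys
c,K,R,t=cam('wrist'); print(-R.T@t)
cv2.imwrite(f'pics/{sys.argv[1]}f.png',c); np.savez(sys.argv[1]+'.npz',c=c,K=K,R=R,t=t)
C=np.array([float(sys.argv[2]),float(sys.argv[3])]); zf=102
uc=proj(K,R,t,[*C,90]).astype(int); w=75; x0,y0=np.clip(uc-37,0,[640-w,400-w])
g=c[y0:y0+w,x0:x0+w].astype(float); lo,hi=np.percentile(g[20:55,20:55],[2,98]); print(lo,hi)
g=np.clip((g-lo)*230/(hi-lo)+10,0,255).astype(np.uint8)
f=8;g=cv2.resize(g,(w*f,w*f),interpolation=cv2.INTER_CUBIC)
P=lambda r,a,z:tuple(map(int,((proj(K,R,t,[C[0]+r*np.cos(a),C[1]+r*np.sin(a),z])-[x0,y0]+.5)*f)))
for a in range(0,360,30):
    q=np.radians(a); cv2.line(g,P(19,q,zf),P(21,q,zf),(0,255,0),1)
    cv2.putText(g,str(a),P(24,q,zf),0,.4,(0,255,255),1)
for a in range(0,360,6):
    q=np.radians(a); cv2.circle(g,P(18,q,zf),1,(255,0,0),-1); cv2.circle(g,P(36,q,61),1,(0,0,255),-1)
cv2.imwrite(f'pics/{sys.argv[1]}.png',g)
E
python3 ann.py w4 547 -167.5
```

```text
time_s: 4.05
position: [575.2, -238.5, 186.8]
orientation: [-0.28, 1.548, 0.281]
ft_force: [0.0, 0.1, -0.8]
opening: 1.001
[ 546.8005547  -165.77500034  353.35192333]
59.0 140.0
```

View pics/w4.png

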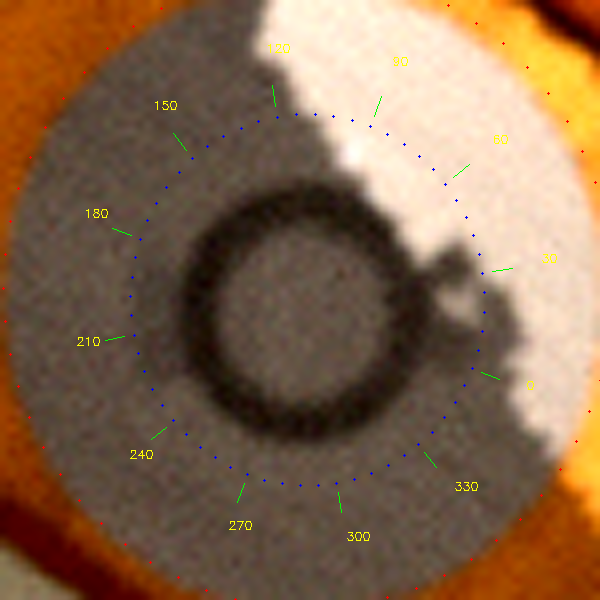

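```bash
python3 - <<'E'
from h import *
d=np.load('w4.npz');c,K,R,t=d['c'],d['K'],d['R'],d['t']
u,v=proj(K,R,t,[547,-167.5,95]).astype(int)
g=cv2.bilateralFilter(c,5,12,2)[v-37:v+38,u-37:u+38].astype(float)
print(u,v)
a=np.clip((g-55)*6,0,255).astype(np.uint8)
cv2.imwrite('pics/w4b.png',cv2.resize(a,(750,600) if 0 else (600,600),interpolation=cv2.INTER_CUBIC))
E
```

```text
314 105
```

View pics/w4b.png

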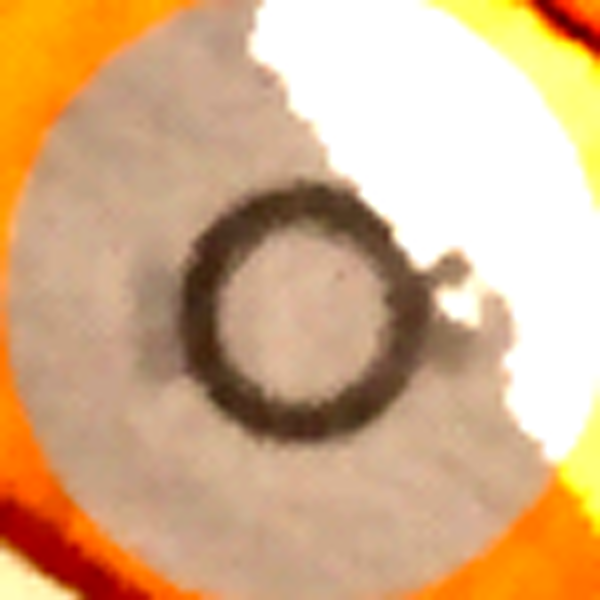

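The nadir view is consistent with the slanted one: the recessed dark sectors (mouths) are at about 0–45° and 180–225°, with lips just counterclockwise at about 45–65° and 225–245°. I'll place the lugs at about -40°, on the flat and clockwise of a mouth. The nut's lugs sit about 41° counterclockwise of its wings. Now back to the nut, with the jaw at 83° (30° off its y axis).

```bash
python3 - <<'E'
from h import *
d=np.load('w1.npz');K,R,t=d['K'],d['R'],d['t']
print('blue tip',onz(K,R,t,378,137,40),onz(K,R,t,435,118,36))
go(479,239.7,200,82.6)
E
```

```text
blue tip [479.82307952 317.71291549  40.        ] [498.62553772 379.26507411  36.        ]
jaw now 20.5 d [-13.09 481.66  77.46] r [-1.0839  0.0035  0.0026]
```

```bash
python3 -m creep '[{"gripper":-0.7,"dx":-13,"dy":58,"dz":9,"rx":-0.13,"ry":0,"rz":0},{"gripper":-0.7,"dx":-30,"dy":116,"dz":18,"rx":-0.26,"ry":0,"rz":0},{"gripper":-0.7,"dx":-30,"dy":174,"dz":27,"rx":-0.39,"ry":0,"rz":0},{"gripper":-0.7,"dx":-30,"dy":232,"dz":36,"rx":-0.52,"ry":0,"rz":0},{"gripper":-0.7,"dx":-30,"dy":290,"dz":45,"rx":-0.65,"ry":0,"rz":0}]'
python3 -c "
from h import *
go(479,239.7,120,82.6)"
```

```text
time_s: 4.72
position: [514.7, 51.5, 217.4]
orientation: [-0.79, 1.417, 0.788]
ft_force: [0.1, 0.3, 0.2]
opening: 0.85
jaw now 58.07 d [ 97.57 130.19 140.43] r [-0.4281  0.0036  0.0042]
```

```bash
python3 -m creep '[{"gripper":-0.7,"dx":10,"dy":40,"dz":43,"rx":-0.14,"ry":0,"rz":0},{"gripper":-0.7,"dx":30,"dy":80,"dz":86,"rx":-0.28,"ry":0,"rz":0},{"gripper":-0.7,"dx":60,"dy":120,"dz":129,"rx":-0.428,"ry":0.003,"rz":0.004},{"gripper":-0.7,"dx":97,"dy":130,"dz":140.5,"rx":-0.428,"ry":0.003,"rz":0.004},{"gripper":-0.7,"dx":97.5,"dy":130,"dz":140.5,"rx":-0.428,"ry":0.003,"rz":0.004}]'
python3 - <<'E'
from h import *
show()
c,K,R,t=cam('wrist'); cv2.imwrite('pics/w5.png',c); np.savez('w5.npz',c=c,K=K,R=R,t=t); print(proj(K,R,t,[479,239.7,36]))
go(479,239.7,7,82.6)
E
```

```text
time_s: 5.35
position: [475.8, 240.7, 117.7]
orientation: [-1.117, 1.271, 1.119]
ft_force: [0.4, -1.3, 0.3]
opening: 0.849
t 5.35 p [475.8 240.7 117.7] F [ 0.4 -1.3  0.3] T [-0.04  0.01 -0.02] op 0.849 j7 0.97
[[-0.005 -0.992  0.124]
 [-0.002  0.124  0.992]
 [-1.     0.005 -0.003]]
[317.2899887  201.08993742]
jaw now 82.69 d [112.56  -1.03   0.6 ] r [ 0.0016 -0.0016 -0.0014]
```

View pics/w5.png

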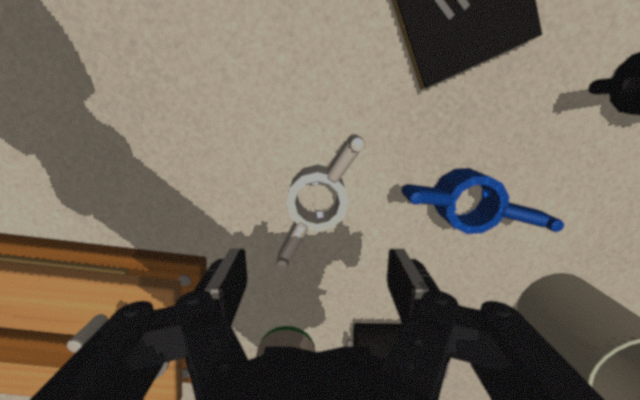

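The nut's hub is at (317,202), where I predicted (317,201), with the blue decoy clear at (475,200). Descending.

```bash
python3 -m creep '[{"gripper":-0.7,"dx":50,"dy":-1,"dz":0.5,"rx":0,"ry":0,"rz":0},{"gripper":-0.7,"dx":95,"dy":-1,"dz":0.5,"rx":0,"ry":0,"rz":0},{"gripper":-0.7,"dx":112,"dy":-1,"dz":0.5,"rx":0,"ry":0,"rz":0},{"gripper":-0.7,"dx":112,"dy":-1,"dz":0.5,"rx":0,"ry":0,"rz":0},{"gripper":-0.7,"dx":112,"dy":-1,"dz":0.5,"rx":0,"ry":0,"rz":0}]' 40
python3 - <<'E'
from h import *
show()
c,K,R,t=cam('wrist'); cv2.imwrite('pics/w6.png',c); np.savez('w6.npz',c=c,K=K,R=R,t=t)
print(proj(K,R,t,[479,239.7,36]))
go(479,239.7,7,82.6)
E
```

```text
time_s: 6.02
position: [480.9, 240.1, 9.7]
orientation: [-1.114, 1.265, 1.113]
ft_force: [0.7, -0.1, -0.1]
opening: 0.851
t 6.03 p [480.9 240.1   9.7] F [ 0.7 -0.1 -0.1] T [-0.01  0.    0.04] op 0.851 j7 1.013
[[ 0.002 -0.992  0.128]
 [ 0.001  0.128  0.992]
 [-1.    -0.002  0.001]]
[317.15830962 255.14314459]
jaw now 82.66 d [ 2.63  1.69 -0.77] r [0.0011 0.001  0.0017]
```

View pics/w6.png

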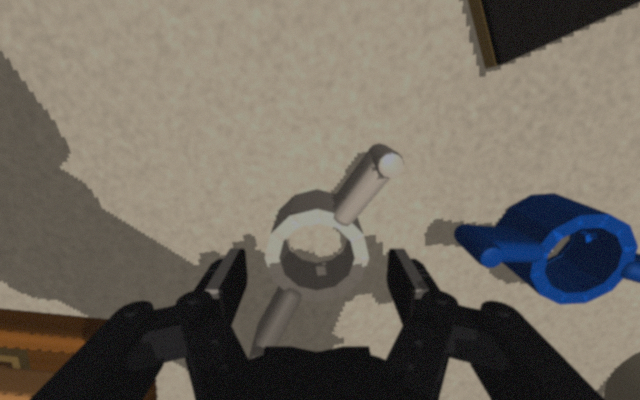

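```bash
python3 - <<'E'
from h import *
d=np.load('w6.npz');c,K,R,t=d['c'],d['K'],d['R'],d['t']
x0,y0=257,190; f=5
g=cv2.resize(c[y0:y0+120,x0:x0+120],None,fx=f,fy=f,interpolation=cv2.INTER_CUBIC)
P=lambda r,a,z,C:tuple(map(int,((proj(K,R,t,[C[0]+r*np.cos(a),C[1]+r*np.sin(a),z])-[x0,y0]+.5)*f)))
for C,col in (((479,239.7),(0,0,255)),((477,239.7),(0,255,0))):
  for a in range(0,360,5):
    q=np.radians(a); cv2.circle(g,P(27.5,q,36,C),2,col,-1); cv2.circle(g,P(19.5,q,36,C),2,col,-1)
cv2.imwrite('pics/w6c.png',g)
E
```

View pics/w6c.png

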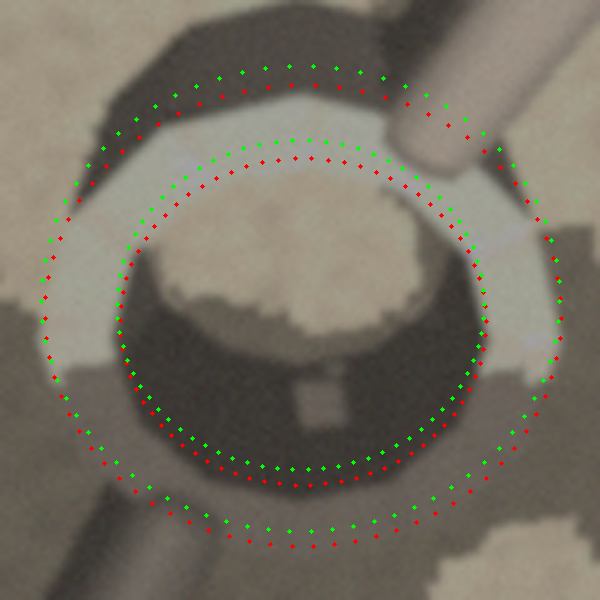

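The predicted circle (red, for 479, 239.7) fits the hub to within about 0.7 mm. I'll make the final alignment and close.

```bash
python3 -m creep '[{"gripper":-0.7,"dx":3,"dy":1.2,"dz":-0.8,"rx":0,"ry":0,"rz":0},{"gripper":-0.7,"dx":3,"dy":1.2,"dz":-0.8,"rx":0,"ry":0,"rz":0},{"gripper":0.3,"dx":3,"dy":1.2,"dz":-0.8,"rx":0,"ry":0,"rz":0},{"gripper":1,"dx":3,"dy":1.2,"dz":-0.8,"rx":0,"ry":0,"rz":0},{"gripper":1,"dx":3,"dy":1.2,"dz":-0.8,"rx":0,"ry":0,"rz":0}]' 60
python3 -m creep '[{"gripper":1,"dx":0,"dy":0,"dz":0,"rx":0,"ry":0,"rz":0},{"gripper":1,"dx":0,"dy":0,"dz":0,"rx":0,"ry":0,"rz":0},{"gripper":1,"dx":0,"dy":0,"dz":0,"rx":0,"ry":0,"rz":0},{"gripper":1,"dx":0,"dy":0,"dz":0,"rx":0,"ry":0,"rz":0},{"gripper":1,"dx":0,"dy":0,"dz":0,"rx":0,"ry":0,"rz":0}]' 60
python3 - <<'E'
from h import *
show()
c,K,R,t=cam('wrist'); cv2.imwrite('pics/w7.png',c); np.savez('w7.npz',c=c,K=K,R=R,t=t)
E
```

```text
time_s: 6.7
position: [479.8, 240.0, 8.0]
orientation: [-1.114, 1.264, 1.114]
ft_force: [-3.3, -0.7, 11.6]
opening: 0.581
time_s: 7.32
position: [479.7, 240.1, 8.2]
orientation: [-1.114, 1.265, 1.114]
ft_force: [-1.8, -0.2, 5.9]
opening: 0.577
t 7.33 p [479.7 240.1   8.2] F [-1.8 -0.2  5.9] T [-0.14  0.38  0.03] op 0.577 j7 1.014
[[ 0.002 -0.992  0.128]
 [ 0.001  0.128  0.992]
 [-1.    -0.002  0.002]]
```

View pics/w7.png

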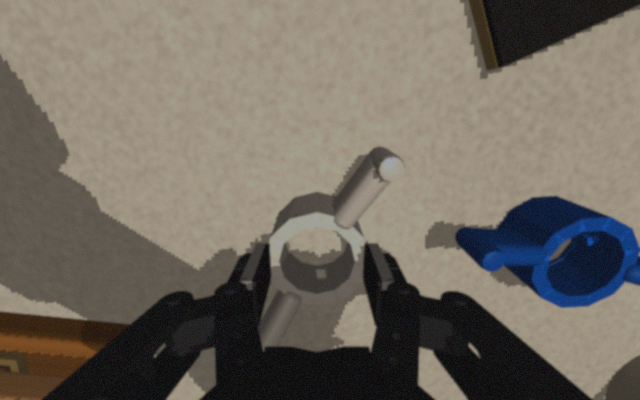

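The nut is gripped with fingers on both flats, hub at about (318,252). Lifting and carrying it to the spindle.

```bash
python3 -m creep '[{"gripper":1,"dx":-40,"dy":0,"dz":0,"rx":0,"ry":0,"rz":0},{"gripper":1,"dx":-90,"dy":0,"dz":0,"rx":0,"ry":0,"rz":0},{"gripper":1,"dx":-140,"dy":0,"dz":0,"rx":0,"ry":0,"rz":0},{"gripper":1,"dx":-172,"dy":0,"dz":0,"rx":0,"ry":0,"rz":0},{"gripper":1,"dx":-172,"dy":0,"dz":0,"rx":0,"ry":0,"rz":0}]' 60
python3 - <<'E'
from h import *
show()
c,K,R,t=cam('wrist'); cv2.imwrite('pics/w8.png',c[120:400,180:460])
go(547.2,-168,180,34)
E
```

```text
time_s: 8.0
position: [481.4, 240.9, 182.8]
orientation: [-1.114, 1.258, 1.112]
ft_force: [-0.3, 0.1, -0.8]
opening: 0.003
t 8.0 p [481.4 240.9 182.8] F [-0.3  0.1 -0.8] T [0.01 0.   0.  ] op 0.003 j7 0.955
[[ 0.007 -0.992  0.128]
 [ 0.005  0.128  0.992]
 [-1.    -0.006  0.006]]
jaw now 82.66 d [-9.0000e-02 -1.1875e+02 -3.9625e+02] r [0.8493 0.0043 0.0017]
```

View pics/w8.png

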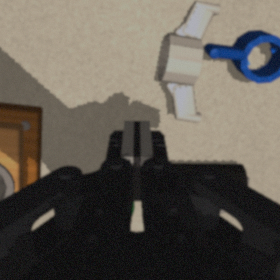

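The nut slipped out of the grip during the lift and seems to be tipped over. I'll look at how it lies.

```bash
python3 - <<'E'
from h import *
for n in ['wrist','top','side']:
    c,K,R,t=cam(n); np.savez(n+'9.npz',c=c,K=K,R=R,t=t); cv2.imwrite(f'pics/{n}9.png',c)
    if n=='top': x,y=225,165
    elif n=='side': x,y=240,130
    else: x,y=300,100
    w,h=(90,75) if n!='wrist' else (180,150)
    f=4 if n!='wrist' else 2
    globals()[n]=cv2.resize(c[y:y+h,x:x+w],None,fx=f,fy=f,interpolation=cv2.INTER_CUBIC)
cv2.imwrite('pics/all9.png',np.vstack([np.hstack([top,side]),np.hstack([wrist,wrist*0])]))
show()
E
```

```text
t 8.2 p [478.4 239.3 178.5] F [-0.3  1.   0.1] T [-0.03 -0.01 -0.06] op -0.001 j7 0.955
[[-0.001 -0.992  0.128]
 [-0.     0.128  0.992]
 [-1.     0.001 -0.   ]]
```

View pics/all9.png

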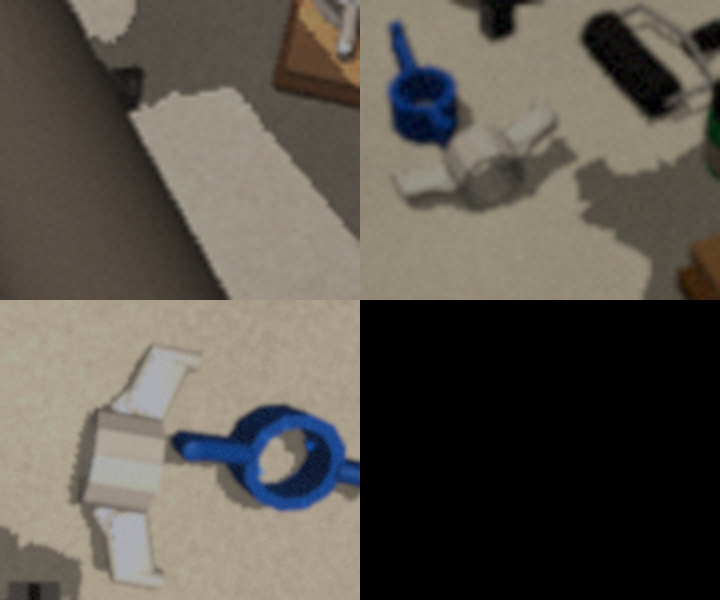

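View pics/wrist9.png

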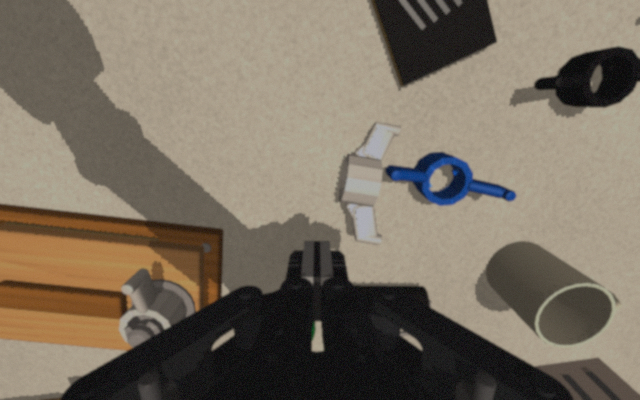

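```bash
python3 - <<'E'
from h import *
d=np.load('w7.npz');c,K,R,t=d['c'],d['K'],d['R'],d['t']
p=np.array([479.7,240.1,8.2]); Rt=np.array([[0.002,-.992,.128],[.001,.128,.992],[-1,-.002,.002]])
x0,y0=227,180;f=4
g=cv2.resize(c[y0:y0+145,x0:x0+180],None,fx=f,fy=f,interpolation=cv2.INTER_CUBIC)
g=np.clip(g.astype(float)*1.5,0,255).astype(np.uint8)
def mk(q,col,l):
    X=p+Rt@np.array(q,float); u=((proj(K,R,t,X)-[x0,y0]+.5)*f).astype(int); cv2.circle(g,tuple(map(int,u)),3,col,-1); cv2.putText(g,l,(int(u[0])+4,int(u[1])),0,.4,col,1)
for y in (-11,0,11):
    for z in (-27,27):
        mk((-18.7,y,z),(0,0,255),str(y)); mk((-8,y,z),(0,255,0),''); mk((-30,y,z),(255,0,0),'')
mk((-28,0,0),(0,255,255),'c36')
cv2.imwrite('pics/w7c.png',g)
E
```

```text
(no output)
```

View pics/w7c.png

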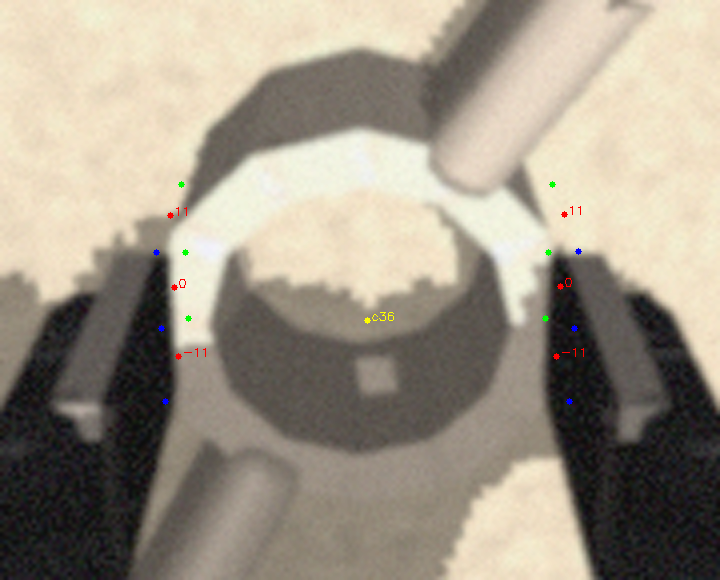

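```bash
python3 - <<'E'
from h import *
f=arm.grab_frame('wrist');T=np.array(f['tool_from_camera']);K=np.array(f['intrinsics']);Ti=np.linalg.inv(T)
print(T.round(3).tolist())
def pj(q): x=K@(Ti@np.array([*q,1.]))[:3]; return (x[:2]/x[2]).round(1)
for x in (0,-10,-20,-30,-40): print(x,[pj((x,y,0)) for y in(11,0,-11)], pj((x,11,27)),pj((x,11,36)))
c=f['color']; cv2.imwrite('pics/shut.png',cv2.resize(np.clip(c[210:400,220:420]*1.6,0,255).astype(np.uint8),None,fx=3,fy=3,interpolation=cv2.INTER_CUBIC))
E
```

```text
[[-0.0, -0.306, 0.952, -166.579], [-0.001, -0.952, -0.306, 78.766], [1.0, -0.001, -0.0, -0.823], [0.0, 0.0, 0.0, 1.0]]
0 [array([318.1, 220.5]), array([318.1, 237. ]), array([318.1, 252.8])] [362.4 220.4] [377.2 220.4]
-10 [array([318.2, 227.1]), array([318.2, 244.3]), array([318.2, 260.9])] [365. 227.] [380.6 227. ]
-20 [array([318.3, 234.4]), array([318.3, 252.5]), array([318.2, 269.9])] [367.9 234.3] [384.4 234.3]
-30 [array([318.4, 242.6]), array([318.4, 261.7]), array([318.3, 279.9])] [371.1 242.6] [388.7 242.6]
-40 [array([318.5, 252. ]), array([318.5, 272.1]), array([318.5, 291.2])] [374.8 251.9] [393.6 251.9]
```

View pics/shut.png

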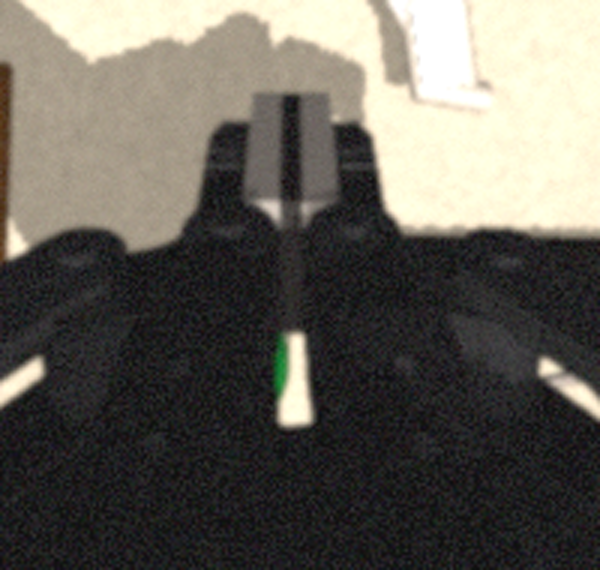

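The wrist picture explains the slip. The finger tips project about 28 mm behind the reported TCP (shut tips at v=241, while the TCP should be at v≈220–253 and its scale doesn't match), so the pads only caught the hub's rim. A touch test on bare table will settle it.

```bash
python3 - <<'E'
from h import *
d=np.load('wrist9.npz');K,R,t=d['K'],d['R'],d['t']
for z in (27,54): print(z,onz(K,R,t,363,182,z))
E
python3 -m creep '[{"gripper":1,"dx":40,"dy":0,"dz":-20,"rx":0,"ry":0,"rz":0},{"gripper":1,"dx":90,"dy":0,"dz":-35,"rx":0,"ry":0,"rz":0},{"gripper":1,"dx":135,"dy":0,"dz":-35,"rx":0,"ry":0,"rz":0},{"gripper":1,"dx":150,"dy":0,"dz":-35,"rx":0,"ry":0,"rz":0},{"gripper":1,"dx":150,"dy":0,"dz":-35,"rx":0,"ry":0,"rz":0}]'
python3 -m creep '[{"gripper":1,"dx":3,"dy":0,"dz":0,"rx":0,"ry":0,"rz":0},{"gripper":1,"dx":6,"dy":0,"dz":0,"rx":0,"ry":0,"rz":0},{"gripper":1,"dx":10,"dy":0,"dz":0,"rx":0,"ry":0,"rz":0},{"gripper":1,"dx":14,"dy":0,"dz":0,"rx":0,"ry":0,"rz":0},{"gripper":1,"dx":18,"dy":0,"dz":0,"rx":0,"ry":0,"rz":0}]'
python3 -c "
from h import *
show()
c=cam('wrist')[0];cv2.imwrite('pics/w10.png',c[100:400,180:480])"
```

```text
27 [492.22944571 290.72211275  27.        ]
54 [484.55185318 287.19925823  54.        ]
time_s: 8.88
position: [473.4, 204.4, 27.8]
orientation: [-1.114, 1.27, 1.116]
ft_force: [0.0, -0.1, 1.0]
opening: -0.003
time_s: 9.5
position: [473.3, 204.4, 9.6]
orientation: [-1.114, 1.27, 1.116]
ft_force: [0.8, 0.3, 0.2]
opening: -0.002
t 9.5 p [473.3 204.4   9.6] F [0.8 0.3 0.2] T [-0.05  0.04  0.01] op -0.002 j7 1.076
[[-0.003 -0.992  0.127]
 [-0.001  0.127  0.992]
 [-1.     0.002 -0.002]]
```

View pics/w10.png

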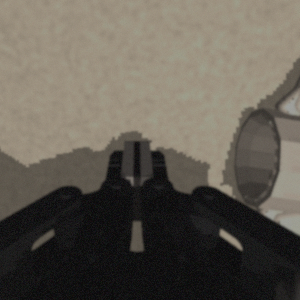

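```bash
python3 -m creep '[{"gripper":1,"dx":2,"dy":0,"dz":0,"rx":0,"ry":0,"rz":0},{"gripper":1,"dx":4,"dy":0,"dz":0,"rx":0,"ry":0,"rz":0},{"gripper":1,"dx":7,"dy":0,"dz":0,"rx":0,"ry":0,"rz":0},{"gripper":1,"dx":9.5,"dy":0,"dz":0,"rx":0,"ry":0,"rz":0},{"gripper":1,"dx":11,"dy":0,"dz":0,"rx":0,"ry":0,"rz":0}]'
python3 -c "
from h import *
show()"
```

```text
time_s: 10.18
position: [472.8, 204.1, -2.1]
orientation: [-1.115, 1.271, 1.116]
ft_force: [-0.6, -0.1, -0.2]
opening: 0.001
t 10.18 p [472.8 204.1  -2.1] F [-0.6 -0.1 -0.2] T [-0.01 -0.02  0.02] op 0.001 j7 1.081
[[-0.004 -0.992  0.127]
 [-0.002  0.127  0.992]
 [-1.     0.003 -0.002]]
```

TCP is at -2 mm with no contact force, so the real tips do sit well above the reported TCP. I'll carry on down to find where they are.

```bash
python3 -m creep '[{"gripper":1,"dx":4,"dy":0,"dz":0,"rx":0,"ry":0,"rz":0},{"gripper":1,"dx":8,"dy":0,"dz":0,"rx":0,"ry":0,"rz":0},{"gripper":1,"dx":12,"dy":0,"dz":0,"rx":0,"ry":0,"rz":0},{"gripper":1,"dx":15,"dy":0,"dz":0,"rx":0,"ry":0,"rz":0},{"gripper":1,"dx":16,"dy":0,"dz":0,"rx":0,"ry":0,"rz":0}]'
python3 -m creep '[{"gripper":1,"dx":2,"dy":0,"dz":0,"rx":0,"ry":0,"rz":0},{"gripper":1,"dx":4,"dy":0,"dz":0,"rx":0,"ry":0,"rz":0},{"gripper":1,"dx":5,"dy":0,"dz":0,"rx":0,"ry":0,"rz":0},{"gripper":1,"dx":6,"dy":0,"dz":0,"rx":0,"ry":0,"rz":0},{"gripper":1,"dx":7,"dy":0,"dz":0,"rx":0,"ry":0,"rz":0}]'
python3 -c "
from h import *
show()"
```

```text
time_s: 10.8
position: [472.6, 204.0, -18.4]
orientation: [-1.115, 1.272, 1.116]
ft_force: [-0.1, -0.0, 0.6]
opening: -0.001
time_s: 11.42
position: [472.6, 204.0, -24.2]
orientation: [-1.114, 1.272, 1.117]
ft_force: [-5.3, -2.6, 19.2]
opening: -0.002
t 11.43 p [472.6 204.  -24.2] F [-5.3 -2.6 19.2] T [-0.41  1.11  0.08] op -0.002 j7 1.093
[[-0.005 -0.992  0.128]
 [-0.002  0.128  0.992]
 [-1.     0.004 -0.003]]
```

The tips touch the table at TCP z ≈ -23.5, so the fingertips lie about 24 mm behind the reported TCP. I'll correct for that from here on. Next I raise the arm and measure the lying nut and the neighbouring blue wing.

```bash
python3 -m creep '[{"gripper":1,"dx":-50,"dy":0,"dz":0,"rx":0,"ry":0,"rz":0},{"gripper":1,"dx":-105,"dy":0,"dz":15,"rx":0,"ry":0,"rz":0},{"gripper":0.2,"dx":-155,"dy":0,"dz":50,"rx":0,"ry":0,"rz":0},{"gripper":-0.4,"dx":-155,"dy":10,"dz":84,"rx":0,"ry":0,"rz":0},{"gripper":-0.4,"dx":-155,"dy":-5,"dz":84,"rx":0,"ry":0,"rz":0}]'
python3 - <<'E'
from h import *
show()
c,K,R,t=cam('wrist'); cv2.imwrite('pics/w11.png',c); np.savez('w11.npz',c=c,K=K,R=R,t=t)
u,v=proj(K,R,t,[487,289,40]).astype(int); print(u,v)
x0,y0=u-70,v-70
g=cv2.resize(c[y0:y0+140,x0:x0+180],None,fx=4,fy=4,interpolation=cv2.INTER_CUBIC); print(x0,y0); cv2.imwrite('pics/w11c.png',g)
E
```

```text
time_s: 12.05
position: [487.3, 291.7, 131.3]
orientation: [-1.117, 1.267, 1.124]
ft_force: [-0.1, -1.1, -0.3]
opening: 0.632
t 12.05 p [487.3 291.7 131.3] F [-0.1 -1.1 -0.3] T [-0.03 -0.01  0.01] op 0.632 j7 0.917
[[-0.005 -0.993  0.12 ]
 [ 0.001  0.12   0.993]
 [-1.     0.005  0.   ]]
314 194
244 124
```

View pics/w11c.png

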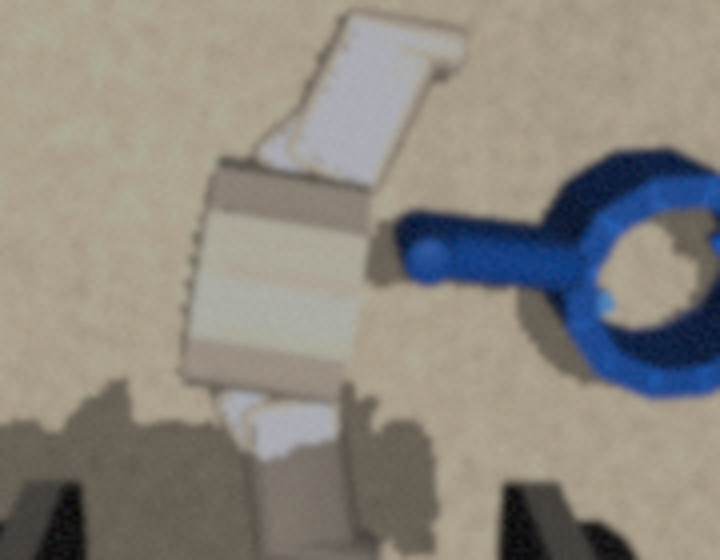

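```bash
python3 - <<'E'
from h import *
d=np.load('w11.npz');K,R,t=d['K'],d['R'],d['t']
g=lambda u,v,z: onz(K,R,t,244+u/4,124+v/4,z)
L=g(203,270,53);Rr=g(358,292,53);print(L,Rr,np.linalg.norm(L-Rr),np.degrees(np.arctan2(*(Rr-L)[[1,0]])))
for q in ((222,160),(372,185),(185,380),(345,400)): print(q,g(*q,27),g(*q,40))
print('blue tip',g(430,258,52),g(425,285,50),g(400,240,50))
print('wing ends',g(400,30,27),g(300,550,27),g(300,550,50),g(345,15,27),g(465,40,27))
E
```

```text
[478.32744249 272.88537929  53.        ] [487.3841076  305.70718785  53.        ] 34.04841112028923 74.57398908672191
(222, 160) [459.72850576 278.21349371  27.        ] [457.33694601 279.26825298  40.        ]
(372, 185) [469.87805742 312.2886124   27.        ] [467.00002907 311.71014927  40.        ]
(185, 380) [513.04245024 261.50943622  27.        ] [508.09555007 263.36482192  40.        ]
(345, 400) [523.1507911  300.15262685  27.        ] [517.71939756 300.1558422   40.        ]
blue tip [481.91853395 322.03944487  52.        ] [488.52343247 320.59197857  50.        ] [477.65571476 316.08537862  50.        ]
wing ends [435.26512564 322.13579694  27.        ] [563.39836256 284.06888008  27.        ] [550.3760068  285.43845977  50.        ] [430.48191962 310.19045363  27.        ] [439.25261605 336.50241125  27.        ]
```

The hub lies with its axis at 75° and its centre near (489, 288.6), top end toward the blue wing. I'll grip it across its end faces, 9 mm off centre so the finger clears the blue tip, and then tilt it upright.

```bash
python3 -c "
from h import *
go(497.7,286.2,60,74.6)"
```

```text
jaw now 82.8 d [70.8  -7.28 -0.79] r [ 0.1431 -0.0021 -0.002 ]
```

```bash
python3 -m creep '[{"gripper":-0.1,"dx":20,"dy":-7,"dz":-1,"rx":0.143,"ry":-0.002,"rz":-0.002},{"gripper":-0.1,"dx":50,"dy":-7.3,"dz":-0.8,"rx":0.143,"ry":-0.002,"rz":-0.002},{"gripper":-0.1,"dx":71,"dy":-7.3,"dz":-0.8,"rx":0.143,"ry":-0.002,"rz":-0.002},{"gripper":-0.1,"dx":71,"dy":-7.3,"dz":-0.8,"rx":0.143,"ry":-0.002,"rz":-0.002},{"gripper":-0.1,"dx":71,"dy":-7.3,"dz":-0.8,"rx":0.143,"ry":-0.002,"rz":-0.002}]' 80
python3 - <<'E'
from h import *
show()
c,K,R,t=cam('wrist'); cv2.imwrite('pics/w12.png',c); np.savez('w12.npz',c=c,K=K,R=R,t=t)
go(497.7,286.2,-6,74.6)
E
```

```text
time_s: 12.72
position: [498.5, 285.6, 60.4]
orientation: [-1.008, 1.324, 1.008]
ft_force: [0.5, 0.6, 0.5]
opening: 0.553
t 12.72 p [498.5 285.6  60.4] F [0.5 0.6 0.5] T [ 0.01  0.01 -0.06] op 0.553 j7 0.82
[[ 0.001 -0.964  0.267]
 [-0.     0.267  0.964]
 [-1.    -0.001  0.   ]]
jaw now 74.55 d [66.75  1.07 -0.13] r [-0.0008  0.001   0.0012]
```

View pics/w12.png

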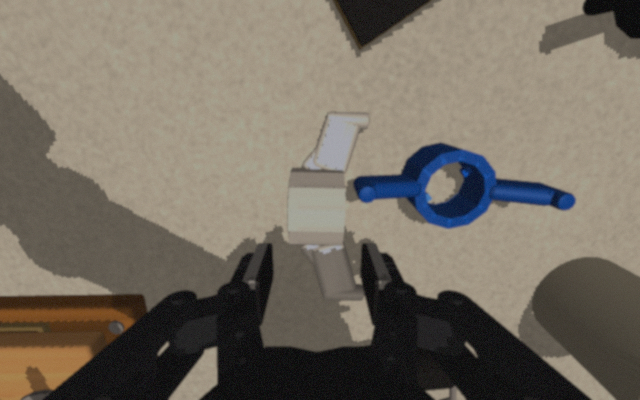

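The hub sits squarely between the fingers, x 289–346 and centred at 317. The blue tip at (365,188) is clear of the right finger. Descending and closing.

```bash
python3 -m creep '[{"gripper":-0.1,"dx":30,"dy":1,"dz":0,"rx":0,"ry":0,"rz":0},{"gripper":-0.1,"dx":55,"dy":1,"dz":0,"rx":0,"ry":0,"rz":0},{"gripper":-0.1,"dx":67,"dy":1,"dz":0,"rx":0,"ry":0,"rz":0},{"gripper":-0.1,"dx":67,"dy":1,"dz":0,"rx":0,"ry":0,"rz":0},{"gripper":1,"dx":67,"dy":1,"dz":0,"rx":0,"ry":0,"rz":0}]' 80
python3 -m creep '[{"gripper":1,"dx":0,"dy":0,"dz":0,"rx":0,"ry":0,"rz":0},{"gripper":1,"dx":0,"dy":0,"dz":0,"rx":0,"ry":0,"rz":0},{"gripper":1,"dx":0,"dy":0,"dz":0,"rx":0,"ry":0,"rz":0},{"gripper":1,"dx":-20,"dy":0,"dz":0,"rx":0,"ry":0,"rz":0},{"gripper":1,"dx":-40,"dy":0,"dz":0,"rx":0,"ry":0,"rz":0}]' 80
python3 - <<'E'
from h import *
show()
c,K,R,t=cam('wrist'); cv2.imwrite('pics/w13.png',c); np.savez('w13.npz',c=c,K=K,R=R,t=t)
print(np.round(arm.read_state()['joint_pos'],2))
E
```

```text
time_s: 13.4
position: [498.9, 286.7, -5.0]
orientation: [-1.008, 1.321, 1.007]
ft_force: [-0.6, -0.2, -1.0]
opening: 0.407
time_s: 14.02
position: [498.3, 286.4, 35.1]
orientation: [-1.008, 1.322, 1.007]
ft_force: [0.1, 0.6, -2.9]
opening: 0.407
t 14.03 p [498.3 286.4  35.1] F [ 0.1  0.6 -2.9] T [ 0.03 -0.05 -0.04] op 0.407 j7 0.829
[[ 0.002 -0.964  0.267]
 [ 0.001  0.267  0.964]
 [-1.    -0.002  0.002]]
[-0.78  0.46  0.23  1.89 -0.14  0.8   0.83]
```

View pics/w13.png

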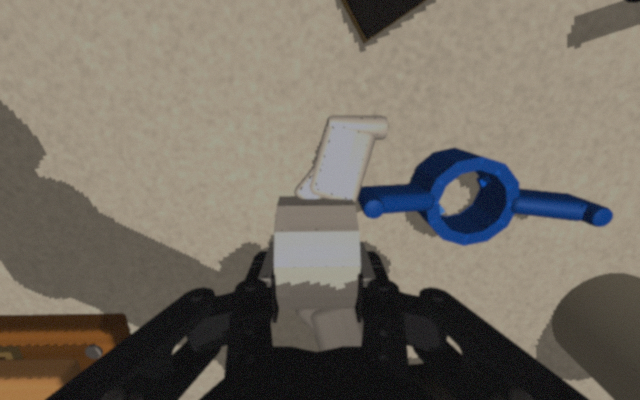

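The nut is held axially (weight about 2.9 N, opening 35 mm). I'll lift it clear of the blue one and start tilting.

```bash
python3 -m creep '[{"gripper":1,"dx":-40,"dy":0,"dz":-10,"rx":0,"ry":0,"rz":0},{"gripper":1,"dx":-80,"dy":0,"dz":-40,"rx":0,"ry":-0.15,"rz":0},{"gripper":1,"dx":-110,"dy":0,"dz":-70,"rx":0,"ry":-0.33,"rz":0},{"gripper":1,"dx":-110,"dy":0,"dz":-70,"rx":0,"ry":-0.51,"rz":0},{"gripper":1,"dx":-110,"dy":0,"dz":-70,"rx":0,"ry":-0.69,"rz":0}]' 80
python3 - <<'E'
from h import *
show(); print(np.round(arm.read_state()['joint_pos'],2))
E
```

```text
time_s: 14.7
position: [477.6, 219.8, 146.4]
orientation: [-0.622, 0.821, 1.201]
ft_force: [-0.2, 0.6, -3.9]
opening: 0.408
t 14.7 p [477.6 219.8 146.4] F [-0.2  0.6 -3.9] T [-0.98  0.36  0.1 ] op 0.408 j7 1.83
[[ 0.145 -0.966  0.216]
 [ 0.553  0.26   0.792]
 [-0.821  0.005  0.572]]
[-0.32  0.15  0.18  2.19 -0.91  0.77  1.83]
```

```bash
python3 -m creep '[{"gripper":1,"dx":0,"dy":0,"dz":0,"rx":0,"ry":-0.15,"rz":0},{"gripper":1,"dx":0,"dy":0,"dz":0,"rx":0,"ry":-0.3,"rz":0},{"gripper":1,"dx":0,"dy":0,"dz":0,"rx":0,"ry":-0.45,"rz":0},{"gripper":1,"dx":0,"dy":0,"dz":0,"rx":0,"ry":-0.52,"rz":0},{"gripper":1,"dx":0,"dy":0,"dz":0,"rx":0,"ry":-0.52,"rz":0}]' 80
python3 - <<'E'
from h import *
show(); print(np.round(arm.read_state()['joint_pos'],2))
for n in ('wrist','side','top'):
  c,K,R,t=cam(n); cv2.imwrite(f'pics/{n}14.png',c); np.savez(n+'14.npz',c=c,K=K,R=R,t=t)
E
```

```text
time_s: 15.32
position: [474.0, 219.2, 132.6]
orientation: [-0.309, 0.438, 1.29]
ft_force: [-0.2, -0.3, -4.3]
opening: 0.409
t 15.32 p [474.  219.2 132.6] F [-0.2 -0.3 -4.3] T [-1.55  0.4   0.05] op 0.409 j7 2.554
[[ 0.214 -0.967  0.14 ]
 [ 0.852  0.255  0.457]
 [-0.478  0.022  0.878]]
[ 0.56  0.44 -0.51  2.3  -1.35  0.88  2.55]
```

View pics/wrist14.png

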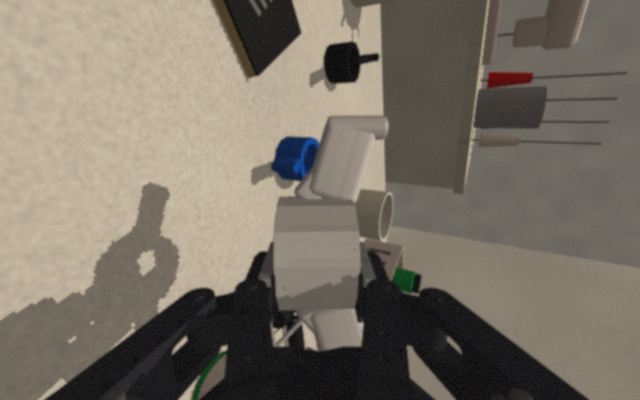

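View pics/side14.png

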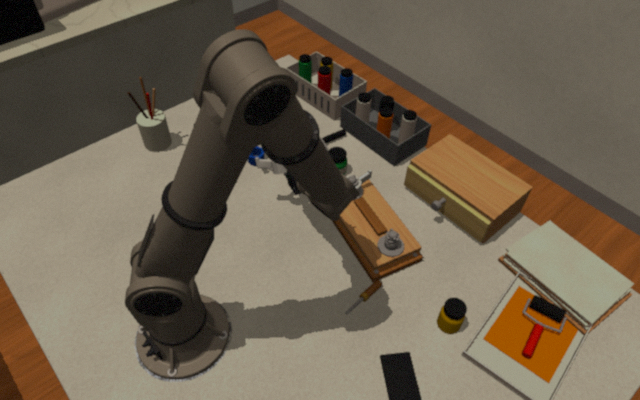

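The tilt works: tool 61° from straight down, nut axis 29° from vertical and leaning safely inside its tipping point. By geometry the far rim touches the table after about 119 mm of descent, so I'll lower most of that first.

```bash
python3 -m creep '[{"gripper":1,"dx":14,"dy":-1,"dz":-25,"rx":0,"ry":0.03,"rz":0},{"gripper":1,"dx":28,"dy":-1,"dz":-50,"rx":0,"ry":0.07,"rz":0},{"gripper":1,"dx":41,"dy":-2,"dz":-74,"rx":0,"ry":0.07,"rz":0},{"gripper":1,"dx":50,"dy":-2,"dz":-91,"rx":0,"ry":0.07,"rz":0},{"gripper":1,"dx":50,"dy":-2,"dz":-91,"rx":0,"ry":0.07,"rz":0}]' 80
python3 - <<'E'
from h import *
show(); print(np.round(arm.read_state()['joint_pos'],2))
s,p,R=st(); print('rim',(p+R@np.array([-5,9,-18])).round(1),'world down in tool',(-R[2]).round(3))
c,K,R,t=cam('side'); cv2.imwrite('pics/s15.png',cv2.resize(c[120:220,230:390],None,fx=4,fy=4,interpolation=cv2.INTER_CUBIC))
c,K,R,t=cam('wrist'); cv2.imwrite('pics/w15.png',c)
E
```

```text
time_s: 16.1
position: [474.3, 218.0, 27.0]
orientation: [-0.352, 0.504, 1.278]
ft_force: [0.4, 0.2, -2.2]
opening: 0.407
t 16.1 p [474.3 218.   27. ] F [ 0.4  0.2 -2.2] T [-1.37  0.29  0.  ] op 0.407 j7 2.714
[[ 0.204 -0.966  0.162]
 [ 0.816  0.259  0.517]
 [-0.541  0.026  0.841]]
[ 0.67  0.7  -0.68  2.29 -1.35  0.59  2.71]
rim [461.7 206.9  14.9] world down in tool [ 0.541 -0.026 -0.841]
```

View pics/s15.png

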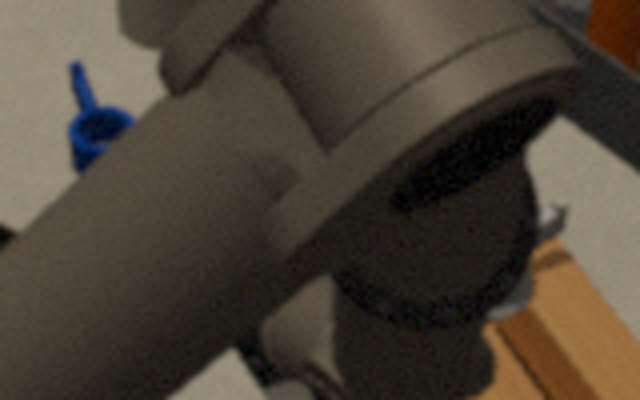

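View pics/w15.png

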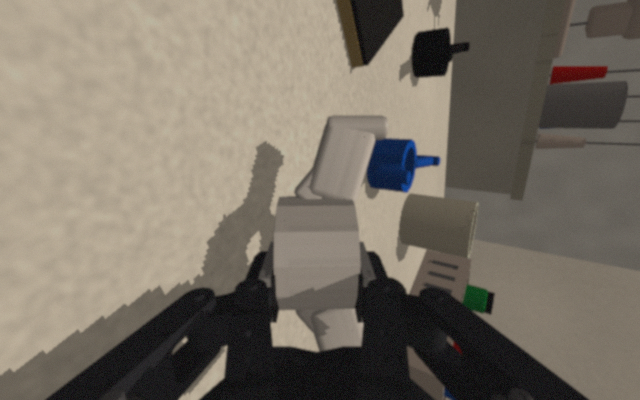

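```bash
python3 -m creep '[{"gripper":1,"dx":1.5,"dy":0,"dz":-2.5,"rx":0,"ry":0,"rz":0},{"gripper":1,"dx":3,"dy":0,"dz":-5,"rx":0,"ry":0,"rz":0},{"gripper":1,"dx":4.5,"dy":0,"dz":-7.5,"rx":0,"ry":0,"rz":0},{"gripper":1,"dx":6.5,"dy":0,"dz":-10,"rx":0,"ry":0,"rz":0},{"gripper":1,"dx":6.5,"dy":0,"dz":-10,"rx":0,"ry":0,"rz":0}]' 80
python3 - <<'E'
from h import *
show()
s,p,R=st(); print('rim',(p+R@np.array([-5,9,-18])).round(1))
E
```

```text
time_s: 16.82
position: [474.7, 218.1, 16.7]
orientation: [-0.353, 0.501, 1.278]
ft_force: [0.5, 0.5, -2.6]
opening: 0.406
t 16.82 p [474.7 218.1  16.7] F [ 0.5  0.5 -2.6] T [-1.37  0.33 -0.01] op 0.406 j7 2.741
[[ 0.205 -0.966  0.159]
 [ 0.816  0.259  0.516]
 [-0.54   0.024  0.841]]
rim [462.1 207.1   4.4]
```

```bash
python3 -m creep '[{"gripper":1,"dx":1,"dy":0,"dz":-2,"rx":0,"ry":0,"rz":0},{"gripper":1,"dx":2,"dy":0,"dz":-3,"rx":0,"ry":0,"rz":0},{"gripper":1,"dx":2.5,"dy":0,"dz":-4,"rx":0,"ry":0,"rz":0},{"gripper":1,"dx":3,"dy":0,"dz":-4.5,"rx":0,"ry":0,"rz":0},{"gripper":1,"dx":3,"dy":0,"dz":-4.5,"rx":0,"ry":0,"rz":0}]' 80
python3 - <<'E'
from h import *
show()
s,p,R=st(); print('rim',(p+R@np.array([-5,9,-18])).round(1))
E
```

```text
time_s: 17.45
position: [475.1, 218.4, 12.4]
orientation: [-0.351, 0.499, 1.278]
ft_force: [-2.8, -6.2, 6.3]
opening: 0.407
t 17.45 p [475.1 218.4  12.4] F [-2.8 -6.2  6.3] T [-0.51  0.22  0.1 ] op 0.407 j7 2.754
[[ 0.206 -0.966  0.159]
 [ 0.818  0.259  0.514]
 [-0.537  0.024  0.843]]
rim [4.626e+02 2.074e+02 2.000e-01]
```

The rim touches down right where predicted. Opening slightly and withdrawing along the tool axis so the nut rocks upright.

```bash
python3 -m creep '[{"gripper":0.05,"dx":0,"dy":0,"dz":0,"rx":0,"ry":0,"rz":0},{"gripper":0.05,"dx":-2,"dy":0,"dz":0,"rx":0,"ry":0,"rz":0},{"gripper":0.05,"dx":-12,"dy":0,"dz":0,"rx":0,"ry":0,"rz":0},{"gripper":0.05,"dx":-25,"dy":0,"dz":0,"rx":0,"ry":0,"rz":0},{"gripper":0.05,"dx":-45,"dy":0,"dz":0,"rx":0,"ry":0,"rz":0}]' 40
python3 - <<'E'
from h import *
show()
c,K,R,t=cam('wrist'); cv2.imwrite('pics/w16.png',c)
E
```

```text
time_s: 18.08
position: [465.4, 181.1, 37.3]
orientation: [-0.351, 0.499, 1.279]
ft_force: [0.6, -0.5, -0.3]
opening: 0.474
t 18.07 p [465.4 181.1  37.3] F [ 0.6 -0.5 -0.3] T [-0.85  0.24 -0.01] op 0.474 j7 2.653
[[ 0.206 -0.966  0.159]
 [ 0.818  0.259  0.514]
 [-0.537  0.024  0.843]]
```

View pics/w16.png

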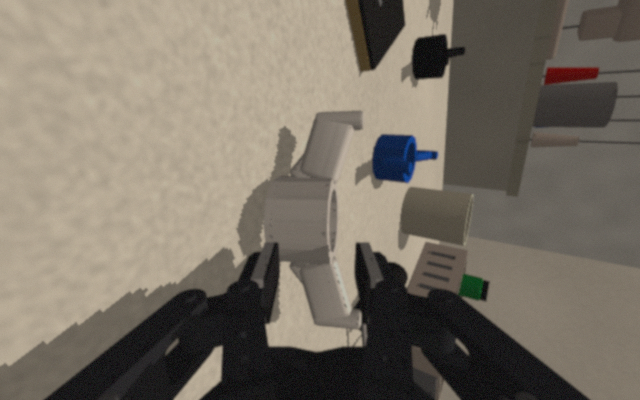

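The nut appears to be standing upright (hub at (300,220), wings symmetric). I'll retreat further and bring the tool back to vertical.

```bash
python3 -m creep '[{"gripper":0.05,"dx":-40,"dy":0,"dz":0,"rx":0,"ry":0,"rz":0},{"gripper":0.05,"dx":-80,"dy":0,"dz":20,"rx":0,"ry":0.15,"rz":0},{"gripper":-0.3,"dx":-90,"dy":0,"dz":60,"rx":0,"ry":0.33,"rz":0},{"gripper":-0.7,"dx":-100,"dy":0,"dz":100,"rx":0,"ry":0.51,"rz":0},{"gripper":-0.7,"dx":-100,"dy":0,"dz":120,"rx":0,"ry":0.69,"rz":0}]' 60
python3 - <<'E'
from h import *
show(); print(np.round(arm.read_state()['joint_pos'],2))
go(456,190,170,60)
E
```

```text
time_s: 18.75
position: [461.6, 155.3, 183.2]
orientation: [-0.709, 0.969, 1.187]
ft_force: [-0.4, 0.3, -0.3]
opening: 0.849
t 18.75 p [461.6 155.3 183.2] F [-0.4  0.3 -0.3] T [-0.48  0.11 -0.04] op 0.849 j7 1.486
[[ 0.08  -0.967  0.24 ]
 [ 0.429  0.251  0.868]
 [-0.9    0.034  0.435]]
[ 0.43  0.09 -0.56  2.09 -0.5   0.9   1.49]
jaw now 74.51 d [26.34 13.67 22.98] r [ 0.2574  0.4428 -0.094 ]
```

```bash
python3 -m creep '[{"gripper":-0.7,"dx":10,"dy":5,"dz":8,"rx":0.09,"ry":0.15,"rz":-0.03},{"gripper":-0.7,"dx":20,"dy":10,"dz":16,"rx":0.17,"ry":0.3,"rz":-0.06},{"gripper":-0.7,"dx":26,"dy":13.7,"dz":23,"rx":0.257,"ry":0.443,"rz":-0.094},{"gripper":-0.7,"dx":26,"dy":13.7,"dz":23,"rx":0.257,"ry":0.443,"rz":-0.094},{"gripper":-0.7,"dx":26,"dy":13.7,"dz":23,"rx":0.257,"ry":0.443,"rz":-0.094}]' 60
python3 - <<'E'
from h import *
show(); print(np.round(arm.read_state()['joint_pos'],2))
c,K,R,t=cam('wrist'); cv2.imwrite('pics/w17.png',c); np.savez('w17.npz',c=c,K=K,R=R,t=t)
E
```

```text
time_s: 19.38
position: [455.2, 192.9, 170.7]
orientation: [-0.82, 1.409, 0.822]
ft_force: [0.4, 0.1, -0.7]
opening: 0.845
t 19.38 p [455.2 192.9 170.7] F [ 0.4  0.1 -0.7] T [-0.04 -0.01 -0.05] op 0.845 j7 0.449
[[ 0.    -0.87   0.494]
 [ 0.001  0.494  0.87 ]
 [-1.     0.001  0.001]]
[ 0.06  0.19 -0.62  1.93  0.12  1.06  0.45]
```

View pics/w17.png

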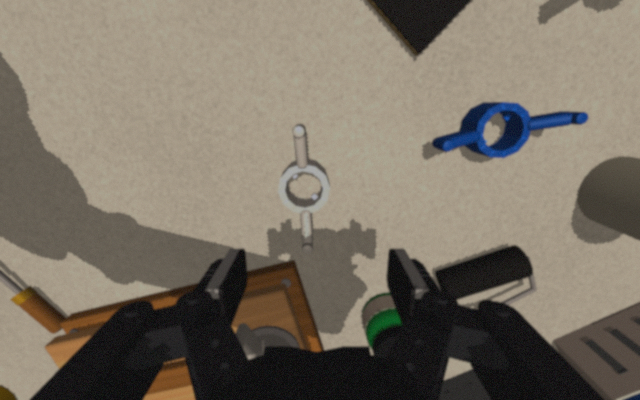

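Upright again: hub at (304,187), wing tips at (299,130) and (308,241). Measuring.

```bash
python3 - <<'E'
from h import *
d=np.load('w17.npz');c,K,R,t=d['c'],d['K'],d['R'],d['t']
C=onz(K,R,t,304,187,36);print(C)
a=onz(K,R,t,299.3,130.5,54);b=onz(K,R,t,308,241,54);w=np.degrees(np.arctan2(*(b-a)[[1,0]]));print(a,b,(a+b)/2,w,np.linalg.norm(a-b))
x0,y0=254,117;f=5
g=cv2.resize(c[y0:y0+140,x0:x0+100],None,fx=f,fy=f,interpolation=cv2.INTER_CUBIC)
for q in range(0,360,6):
  for r in (27.5,19.5):
    X=[C[0]+r*np.cos(np.radians(q)),C[1]+r*np.sin(np.radians(q)),36]
    u=((proj(K,R,t,X)-[x0,y0]+.5)*f).astype(int);cv2.circle(g,tuple(map(int,u)),1,(0,0,255),-1)
cv2.imwrite('pics/w17c.png',g[100:])
E
```

```text
[453.21086803 177.76781583  36.        ]
[399.48020686 205.00676966  54.        ] [502.53515277 154.56100119  54.        ] [451.00767982 179.78388542  54.        ] -26.081915216704466 114.73925846334036
```

View pics/w17c.png

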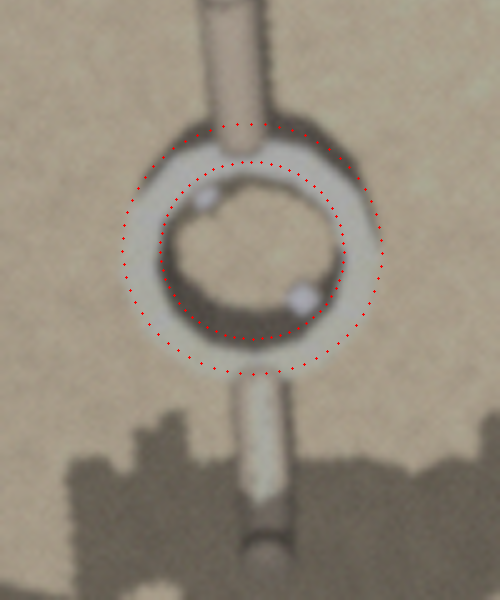

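```bash
python3 - <<'E'
from h import *
d=np.load('w17.npz');K,R,t=d['K'],d['R'],d['t']
C=onz(K,R,t,304,188.4,36);print(C)
a=onz(K,R,t,295,176.4,21);b=onz(K,R,t,314.4,196.6,21);print('lug',np.degrees(np.arctan2(*(b-a)[[1,0]])),np.linalg.norm(a-b),(a+b)/2)
go(C[0],C[1],60,94); go(C[0],C[1],-24,94)
E
```

```text
[454.54258945 176.98617783  36.        ]
lug 12.754355439437356 31.60829177274334 [456.58202645 176.13890091  21.        ]
jaw now 60.24 d [110.22  -6.3  -12.11] r [-5.892e-01  3.000e-04 -9.000e-04]
jaw now 60.24 d [194.22  -6.38 -12.11] r [-5.892e-01  3.000e-04 -9.000e-04]
```

```bash
python3 -m creep '[{"gripper":-0.7,"dx":20,"dy":-6,"dz":-12,"rx":-0.15,"ry":0,"rz":0},{"gripper":-0.7,"dx":50,"dy":-6,"dz":-12,"rx":-0.3,"ry":0,"rz":0},{"gripper":-0.7,"dx":80,"dy":-6.3,"dz":-12,"rx":-0.45,"ry":0,"rz":0},{"gripper":-0.7,"dx":110,"dy":-6.3,"dz":-12,"rx":-0.589,"ry":0,"rz":0},{"gripper":-0.7,"dx":110,"dy":-6.3,"dz":-12,"rx":-0.589,"ry":0,"rz":0}]' 60
python3 - <<'E'
from h import *
show()
c,K,R,t=cam('wrist'); cv2.imwrite('pics/w18.png',c); np.savez('w18.npz',c=c,K=K,R=R,t=t)
C=[454.5,177]
print(proj(K,R,t,[*C,36]))
x0,y0=254,150;f=5
g=cv2.resize(c[y0:y0+120,x0:x0+130],None,fx=f,fy=f,interpolation=cv2.INTER_CUBIC)
for q in range(0,360,6):
  for r in (27.5,19.5):
    X=[C[0]+r*np.cos(np.radians(q)),C[1]+r*np.sin(np.radians(q)),36]
    u=((proj(K,R,t,X)-[x0,y0]+.5)*f).astype(int);cv2.circle(g,tuple(map(int,u)),1,(0,0,255),-1)
cv2.imwrite('pics/w18c.png',g)
go(*C,-24,94)
E
```

```text
time_s: 20.05
position: [452.4, 173.7, 58.3]
orientation: [-1.255, 1.183, 1.261]
ft_force: [-0.4, -0.8, -0.3]
opening: 0.851
t 20.05 p [452.4 173.7  58.3] F [-0.4 -0.8 -0.3] T [-0.01  0.01 -0.  ] op 0.851 j7 0.924
[[-0.007 -0.998 -0.065]
 [-0.002 -0.065  0.998]
 [-1.     0.007 -0.001]]
[322.43219684 226.58351699]
jaw now 93.72 d [83.8  -1.04  2.15] r [-0.0049 -0.0002 -0.0032]
```

View pics/w18c.png

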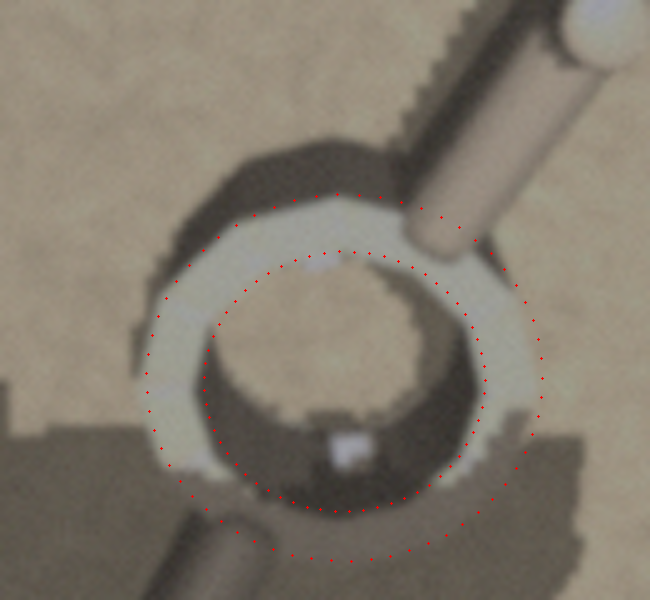

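The circle fits within 1 px. Descending to TCP z = -24 (tips about 6 mm above the table) and closing.

```bash
python3 -m creep '[{"gripper":-0.7,"dx":30,"dy":-1.3,"dz":1.5,"rx":-0.005,"ry":0,"rz":-0.003},{"gripper":-0.7,"dx":60,"dy":-1.3,"dz":1.5,"rx":-0.005,"ry":0,"rz":-0.003},{"gripper":-0.7,"dx":80,"dy":-1.3,"dz":1.5,"rx":-0.005,"ry":0,"rz":-0.003},{"gripper":-0.7,"dx":84,"dy":-1.3,"dz":1.5,"rx":-0.005,"ry":0,"rz":-0.003},{"gripper":-0.7,"dx":84,"dy":-1.3,"dz":1.5,"rx":-0.005,"ry":0,"rz":-0.003}]' 60
python3 -m creep '[{"gripper":1,"dx":0,"dy":0,"dz":0,"rx":0,"ry":0,"rz":0},{"gripper":1,"dx":0,"dy":0,"dz":0,"rx":0,"ry":0,"rz":0},{"gripper":1,"dx":0,"dy":0,"dz":0,"rx":0,"ry":0,"rz":0},{"gripper":1,"dx":0,"dy":0,"dz":0,"rx":0,"ry":0,"rz":0},{"gripper":1,"dx":0,"dy":0,"dz":0,"rx":0,"ry":0,"rz":0}]' 60
python3 - <<'E'
from h import *
show()
c,K,R,t=cam('wrist'); cv2.imwrite('pics/w19.png',c); np.savez('w19.npz',c=c,K=K,R=R,t=t)
E
```

```text
time_s: 20.72
position: [455.9, 176.4, -23.0]
orientation: [-1.26, 1.175, 1.258]
ft_force: [0.5, 0.3, -0.1]
opening: 0.851
time_s: 21.35
position: [457.1, 176.4, -21.4]
orientation: [-1.261, 1.174, 1.256]
ft_force: [-0.9, -1.3, 7.2]
opening: 0.636
t 21.35 p [457.1 176.4 -21.4] F [-0.9 -1.3  7.2] T [-0.23  0.29 -0.11] op 0.636 j7 0.803
[[ 0.004 -0.998 -0.067]
 [-0.    -0.067  0.998]
 [-1.    -0.004 -0.   ]]
```

View pics/w19.png

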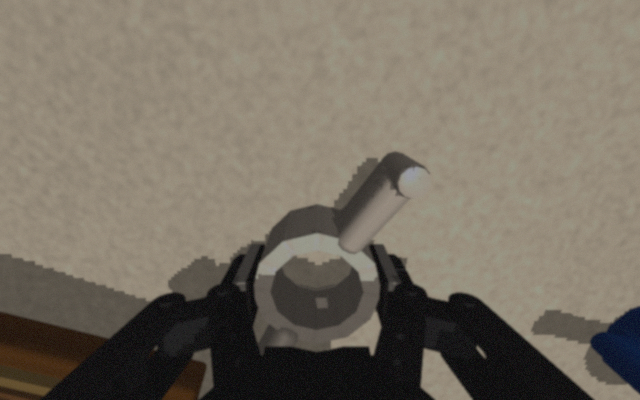

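```bash
python3 - <<'E'
from h import *
d=np.load('w19.npz');c,K,R,t=d['c'],d['K'],d['R'],d['t']
x0,y0=244,220;f=4
g=np.clip(cv2.resize(c[y0:y0+145,x0:x0+150],None,fx=f,fy=f,interpolation=cv2.INTER_CUBIC)*1.5,0,255).astype(np.uint8)
for C,col in (((455,176.4),(0,0,255)),((457,176.4),(0,255,0))):
 for q in range(0,360,6):
  for r in (27.5,20):
    X=[C[0]+r*np.cos(np.radians(q)),C[1]+r*np.sin(np.radians(q)),36]
    u=((proj(K,R,t,X)-[x0,y0]+.5)*f).astype(int);cv2.circle(g,tuple(map(int,u)),1,col,-1)
cv2.imwrite('pics/w19c.png',g)
E
```

```text
(no output)
```

View pics/w19c.png

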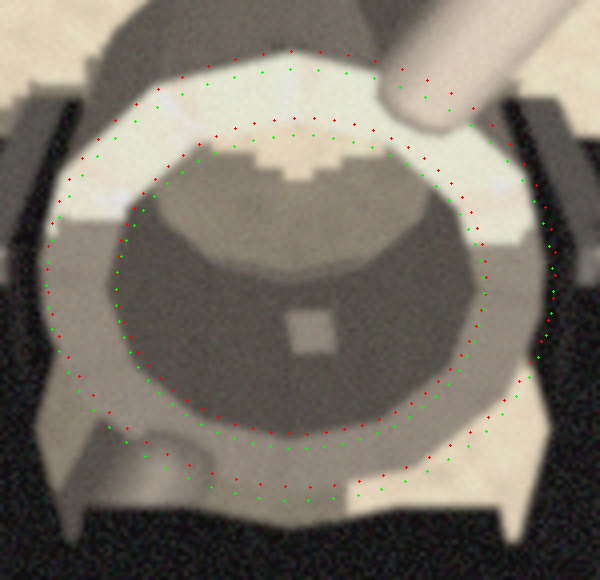

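The grip is sound this time (opening 54 mm, pads well down the hub). The nut sits about 2 mm off along tool y, which I'll allow for. Lifting.

```bash
python3 -m creep '[{"gripper":1,"dx":-20,"dy":0,"dz":0,"rx":0,"ry":0,"rz":0},{"gripper":1,"dx":-60,"dy":0,"dz":0,"rx":0,"ry":0,"rz":0},{"gripper":1,"dx":-110,"dy":0,"dz":0,"rx":0,"ry":0,"rz":0},{"gripper":1,"dx":-160,"dy":0,"dz":0,"rx":0,"ry":0,"rz":0},{"gripper":1,"dx":-175,"dy":0,"dz":0,"rx":0,"ry":0,"rz":0}]' 60
python3 -c "
from h import *
show()
go(548.9,-169.1,150,35)"
```

```text
time_s: 22.02
position: [458.1, 177.3, 157.0]
orientation: [-1.263, 1.168, 1.251]
ft_force: [0.4, 0.8, -3.1]
opening: 0.634
t 22.02 p [458.1 177.3 157. ] F [ 0.4  0.8 -3.1] T [ 0.03  0.03 -0.  ] op 0.634 j7 1.027
[[ 0.01  -0.998 -0.067]
 [ 0.001 -0.067  0.998]
 [-1.    -0.01   0.001]]
jaw now 93.85 d [   7.52  -67.27 -351.71] r [1.0271 0.0059 0.0092]
```

Held this time (-3.1 N, opening unchanged). Carrying to the spindle.

```bash
python3 -m creep '[{"gripper":1,"dx":0,"dy":-10,"dz":-50,"rx":0.15,"ry":0,"rz":0},{"gripper":1,"dx":0,"dy":-20,"dz":-105,"rx":0.31,"ry":0,"rz":0},{"gripper":1,"dx":0,"dy":-32,"dz":-165,"rx":0.47,"ry":0,"rz":0},{"gripper":1,"dx":0,"dy":-44,"dz":-225,"rx":0.63,"ry":0,"rz":0},{"gripper":1,"dx":0,"dy":-55,"dz":-285,"rx":0.79,"ry":0,"rz":0}]' 60
python3 -c "
from h import *
show()
go(548.9,-169.1,130,35)"
```

```text
time_s: 22.65
position: [531.2, -105.2, 156.2]
orientation: [-0.659, 1.461, 0.656]
ft_force: [1.6, 0.6, -3.1]
opening: 0.636
t 22.65 p [ 531.2 -105.2  156.2] F [ 1.6  0.6 -3.1] T [ 0.06 -0.15  0.01] op 0.636 j7 0.849
[[ 0.008 -0.746  0.665]
 [ 0.002  0.665  0.746]
 [-1.    -0.005  0.007]]
jaw now 48.29 d [ 26.22 -55.59 -36.11] r [0.2319 0.0071 0.0043]
```

```bash
python3 -m creep '[{"gripper":1,"dx":5,"dy":-28,"dz":-18,"rx":0.11,"ry":0.003,"rz":0.002},{"gripper":1,"dx":15,"dy":-55.5,"dz":-36,"rx":0.232,"ry":0.007,"rz":0.004},{"gripper":1,"dx":26,"dy":-55.5,"dz":-36,"rx":0.232,"ry":0.007,"rz":0.004},{"gripper":1,"dx":26,"dy":-55.5,"dz":-36,"rx":0.232,"ry":0.007,"rz":0.004},{"gripper":1,"dx":26,"dy":-55.5,"dz":-36,"rx":0.232,"ry":0.007,"rz":0.004}]' 60
python3 - <<'E'
from h import *
show()
go(548.9,-169.1,110,35)
c,K,R,t=cam('wrist'); cv2.imwrite('pics/w20.png',c); np.savez('w20.npz',c=c,K=K,R=R,t=t)
C=[547.1,-167.8]
x0,y0=226,190;f=4
g=np.clip(cv2.resize(c[y0:y0+150,x0:x0+180],None,fx=f,fy=f,interpolation=cv2.INTER_CUBIC)*1.5,0,255).astype(np.uint8)
zb=st()[1][2]+21.4; print(zb)
for q in range(0,360,6):
  for r,z,col in ((27.5,zb+36,(0,0,255)),(36,61,(255,0,0)),(12.5,113,(0,255,0))):
    X=[C[0]+r*np.cos(np.radians(q)),C[1]+r*np.sin(np.radians(q)),z]
    u=((proj(K,R,t,X)-[x0,y0]+.5)*f).astype(int);cv2.circle(g,tuple(map(int,u)),1,col,-1)
cv2.imwrite('pics/w20c.png',g)
E
```

```text
time_s: 23.28
position: [548.7, -167.4, 130.1]
orientation: [-0.48, 1.517, 0.481]
ft_force: [0.4, -0.1, -2.5]
opening: 0.633
t 23.27 p [ 548.7 -167.4  130.1] F [ 0.4 -0.1 -2.5] T [ 0.   -0.04  0.02] op 0.633 j7 0.717
[[-0.    -0.575  0.818]
 [ 0.001  0.818  0.575]
 [-1.     0.001  0.   ]]
jaw now 35.13 d [20.06 -1.54 -0.83] r [ 0.0023  0.0002 -0.0007]
151.8330070228017
```

View pics/w20c.png

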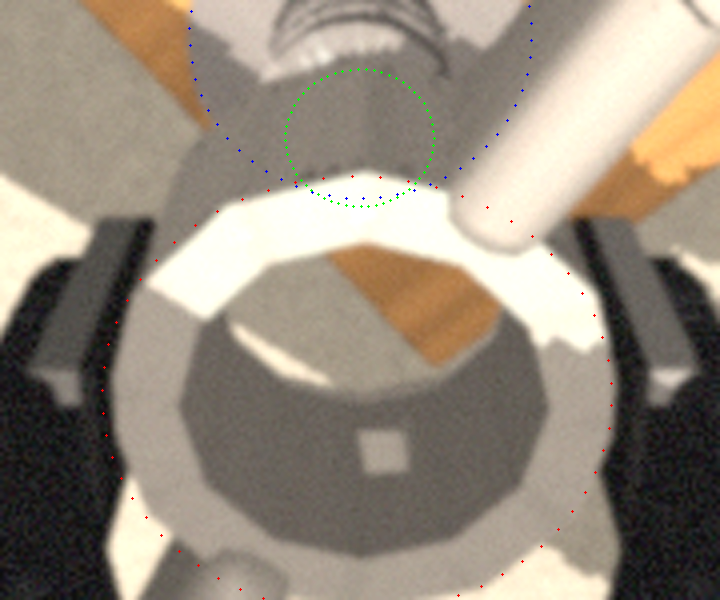

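The nut's ring (363,385) agrees with the predicted circle (357,388) to about 0.7 mm. Descending slowly over the nose and watching the forces.

```bash
python3 -m creep '[{"gripper":1,"dx":15,"dy":-0.7,"dz":-0.8,"rx":0,"ry":0,"rz":0},{"gripper":1,"dx":30,"dy":-0.7,"dz":-0.8,"rx":0,"ry":0,"rz":0},{"gripper":1,"dx":37,"dy":-0.7,"dz":-0.8,"rx":0,"ry":0,"rz":0},{"gripper":1,"dx":41,"dy":-0.7,"dz":-0.8,"rx":0,"ry":0,"rz":0},{"gripper":1,"dx":44,"dy":-0.7,"dz":-0.8,"rx":0,"ry":0,"rz":0}]' 60
python3 -c "
from h import *
show()"
python3 -m creep '[{"gripper":1,"dx":2,"dy":0,"dz":0,"rx":0,"ry":0,"rz":0},{"gripper":1,"dx":4,"dy":0,"dz":0,"rx":0,"ry":0,"rz":0},{"gripper":1,"dx":6,"dy":0,"dz":0,"rx":0,"ry":0,"rz":0},{"gripper":1,"dx":8,"dy":0,"dz":0,"rx":0,"ry":0,"rz":0},{"gripper":1,"dx":9,"dy":0,"dz":0,"rx":0,"ry":0,"rz":0}]' 60
python3 -c "
from h import *
show()"
```

```text
time_s: 23.95
position: [548.9, -168.7, 86.3]
orientation: [-0.48, 1.516, 0.48]
ft_force: [-0.4, 0.2, -2.4]
opening: 0.634
t 23.95 p [ 548.9 -168.7   86.3] F [-0.4  0.2 -2.4] T [-0.06 -0.01  0.01] op 0.634 j7 0.699
[[ 0.001 -0.575  0.818]
 [ 0.     0.818  0.575]
 [-1.    -0.     0.001]]
time_s: 24.58
position: [548.9, -168.6, 77.2]
orientation: [-0.48, 1.516, 0.48]
ft_force: [0.3, -0.0, -2.8]
opening: 0.633
t 24.57 p [ 548.9 -168.6   77.2] F [ 0.3 -0.  -2.8] T [-0.01  0.    0.01] op 0.633 j7 0.694
[[ 0.001 -0.575  0.818]
 [ 0.     0.818  0.575]
 [-1.    -0.     0.001]]
```

```bash
python3 -m creep '[{"gripper":1,"dx":2,"dy":0,"dz":0,"rx":0,"ry":0,"rz":0},{"gripper":1,"dx":4,"dy":0,"dz":0,"rx":0,"ry":0,"rz":0},{"gripper":1,"dx":6,"dy":0,"dz":0,"rx":0,"ry":0,"rz":0},{"gripper":1,"dx":7,"dy":0,"dz":0,"rx":0,"ry":0,"rz":0},{"gripper":1,"dx":8,"dy":0,"dz":0,"rx":0,"ry":0,"rz":0}]' 60
python3 -c "
from h import *
show()"
```

```text
time_s: 25.2
position: [548.9, -168.6, 69.1]
orientation: [-0.48, 1.516, 0.48]
ft_force: [-0.4, 0.6, -2.6]
opening: 0.635
t 25.2 p [ 548.9 -168.6   69.1] F [-0.4  0.6 -2.6] T [ 0.03 -0.02  0.01] op 0.635 j7 0.69
[[ 0.001 -0.575  0.818]
 [ 0.     0.818  0.575]
 [-1.    -0.     0.001]]
```

```bash
python3 -m creep '[{"gripper":1,"dx":1.5,"dy":0,"dz":0,"rx":0,"ry":0,"rz":0},{"gripper":1,"dx":3,"dy":0,"dz":0,"rx":0,"ry":0,"rz":0},{"gripper":1,"dx":4,"dy":0,"dz":0,"rx":0,"ry":0,"rz":0},{"gripper":1,"dx":5,"dy":0,"dz":0,"rx":0,"ry":0,"rz":0},{"gripper":1,"dx":6,"dy":0,"dz":0,"rx":0,"ry":0,"rz":0}]' 60
python3 -c "
from h import *
show()"
```

```text
time_s: 25.82
position: [549.0, -168.7, 63.3]
orientation: [-0.48, 1.516, 0.48]
ft_force: [-1.2, 0.3, 2.2]
opening: 0.626
t 25.82 p [ 549.  -168.7   63.3] F [-1.2  0.3  2.2] T [ 0.04  0.31 -0.01] op 0.626 j7 0.687
[[ 0.001 -0.575  0.818]
 [ 0.     0.818  0.575]
 [-1.    -0.     0.001]]
```

First light contact is at TCP z 63.3, so the underside is at about 84.7, which matches the lugs standing on the flat (washer at about 61.7). Now I'll turn counterclockwise with a light push.

```bash
python3 -m creep '[{"gripper":1,"dx":0.5,"dy":0.1,"dz":0.2,"rx":-0.13,"ry":0,"rz":0},{"gripper":1,"dx":0.5,"dy":0.2,"dz":0.4,"rx":-0.26,"ry":0,"rz":0},{"gripper":1,"dx":0.5,"dy":0.3,"dz":0.6,"rx":-0.39,"ry":0,"rz":0},{"gripper":1,"dx":0.5,"dy":0.5,"dz":0.7,"rx":-0.52,"ry":0,"rz":0},{"gripper":1,"dx":0.5,"dy":0.6,"dz":0.9,"rx":-0.65,"ry":0,"rz":0}]' 60
python3 -c "
from h import *
show();go(549,-168,63,0)"
```

```text
time_s: 26.45
position: [549.8, -167.9, 63.4]
orientation: [-0.983, 1.337, 0.981]
ft_force: [-1.3, 1.0, -0.6]
opening: 0.631
t 26.45 p [ 549.8 -167.9   63.4] F [-1.3  1.  -0.6] T [ 0.17  0.15 -0.02] op 0.631 j7 1.272
[[ 0.001 -0.954  0.299]
 [-0.     0.299  0.954]
 [-1.    -0.001  0.   ]]
jaw now 72.58 d [ 0.42  0.73 -0.33] r [1.2667e+00 1.2000e-03 1.1000e-03]
```

```bash
python3 -m creep '[{"gripper":1,"dx":0.7,"dy":0.1,"dz":0.2,"rx":-0.12,"ry":0,"rz":0},{"gripper":1,"dx":0.9,"dy":0.2,"dz":0.3,"rx":-0.24,"ry":0,"rz":0},{"gripper":1,"dx":1,"dy":0.3,"dz":0.5,"rx":-0.36,"ry":0,"rz":0},{"gripper":1,"dx":1.5,"dy":0.3,"dz":0.6,"rx":-0.42,"ry":0,"rz":0},{"gripper":1,"dx":2,"dy":0.3,"dz":0.6,"rx":-0.42,"ry":0,"rz":0}]' 60
python3 -c "
from h import *
show()"
```

```text
time_s: 27.08
position: [549.5, -167.4, 61.3]
orientation: [-1.294, 1.152, 1.292]
ft_force: [0.5, 0.9, -3.0]
opening: 0.632
t 27.07 p [ 549.5 -167.4   61.3] F [ 0.5  0.9 -3. ] T [-0.05  0.07 -0.03] op 0.632 j7 1.644
[[ 0.001 -0.993 -0.115]
 [-0.    -0.115  0.993]
 [-1.    -0.001 -0.   ]]
```

Z fell to 61.3 with no contact force, so the lugs are over the mouth at about lug angle +16°. Lowering straight in.

```bash
python3 -m creep '[{"gripper":1,"dx":1.5,"dy":0,"dz":0,"rx":0,"ry":0,"rz":0},{"gripper":1,"dx":3,"dy":0,"dz":0,"rx":0,"ry":0,"rz":0},{"gripper":1,"dx":4.5,"dy":0,"dz":0,"rx":0,"ry":0,"rz":0},{"gripper":1,"dx":5.5,"dy":0,"dz":0,"rx":0,"ry":0,"rz":0},{"gripper":1,"dx":6.3,"dy":0,"dz":0,"rx":0,"ry":0,"rz":0}]' 60
python3 -c "
from h import *
show()"
```

```text
time_s: 27.7
position: [549.5, -167.4, 55.0]
orientation: [-1.294, 1.152, 1.292]
ft_force: [-0.2, 0.3, -1.5]
opening: 0.633
t 27.7 p [ 549.5 -167.4   55. ] F [-0.2  0.3 -1.5] T [-0.    0.08 -0.02] op 0.633 j7 1.639
[[ 0.001 -0.993 -0.115]
 [-0.    -0.115  0.993]
 [-1.    -0.001 -0.   ]]
```

It dropped 8.3 mm to the thread start (underside about 14.7 mm above the washer). Next comes the screwing motion: clockwise at 3.18 mm/rad, compensating for the nut's 2 mm offset from the tool axis.

```bash
python3 -m creep '[{"gripper":1,"dx":0.55,"dy":0,"dz":-0.4,"rx":0.18,"ry":0,"rz":0},{"gripper":1,"dx":1.15,"dy":0,"dz":-0.8,"rx":0.36,"ry":0,"rz":0},{"gripper":1,"dx":1.7,"dy":0.1,"dz":-1.2,"rx":0.54,"ry":0,"rz":0},{"gripper":1,"dx":2.3,"dy":0.3,"dz":-1.55,"rx":0.72,"ry":0,"rz":0},{"gripper":1,"dx":2.85,"dy":0.5,"dz":-1.85,"rx":0.9,"ry":0,"rz":0}]' 60
python3 -c "
from h import *
show();go(549,-168,63,0)"
```

```text
time_s: 28.32
position: [549.2, -169.1, 52.1]
orientation: [-0.61, 1.482, 0.609]
ft_force: [-0.0, 0.4, -2.7]
opening: 0.632
t 28.32 p [ 549.2 -169.1   52.1] F [-0.   0.4 -2.7] T [0.04 0.07 0.05] op 0.632 j7 0.835
[[ 0.001 -0.703  0.711]
 [ 0.     0.711  0.703]
 [-1.    -0.001  0.001]]
jaw now 44.69 d [-10.87   0.9    0.61] r [7.799e-01 1.100e-03 4.000e-04]
```

Smooth: almost no torque, and forces at weight level only. Continuing.

```bash
python3 -m creep '[{"gripper":1,"dx":0.55,"dy":0,"dz":-0.4,"rx":0.18,"ry":0,"rz":0},{"gripper":1,"dx":1.15,"dy":0,"dz":-0.8,"rx":0.36,"ry":0,"rz":0},{"gripper":1,"dx":1.7,"dy":0.1,"dz":-1.2,"rx":0.54,"ry":0,"rz":0},{"gripper":1,"dx":2.3,"dy":0.3,"dz":-1.55,"rx":0.72,"ry":0,"rz":0},{"gripper":1,"dx":2.85,"dy":0.5,"dz":-1.85,"rx":0.9,"ry":0,"rz":0}]' 60
python3 -c "
from h import *
show()"
python3 -m creep '[{"gripper":1,"dx":0.55,"dy":0,"dz":-0.4,"rx":0.18,"ry":0,"rz":0},{"gripper":1,"dx":1.15,"dy":0,"dz":-0.8,"rx":0.36,"ry":0,"rz":0},{"gripper":1,"dx":1.7,"dy":0.1,"dz":-1.2,"rx":0.54,"ry":0,"rz":0},{"gripper":1,"dx":2.3,"dy":0.3,"dz":-1.55,"rx":0.72,"ry":0,"rz":0},{"gripper":1,"dx":2.85,"dy":0.5,"dz":-1.85,"rx":0.9,"ry":0,"rz":0}]' 60
python3 -c "
from h import *
show();go(549,-168,63,0)"
```

```text
time_s: 28.95
position: [547.9, -169.7, 49.4]
orientation: [0.099, 1.567, -0.098]
ft_force: [0.8, 0.2, -3.8]
opening: 0.631
t 28.95 p [ 547.9 -169.7   49.4] F [ 0.8  0.2 -3.8] T [0.   0.06 0.  ] op 0.631 j7 0.027
[[ 0.002  0.125  0.992]
 [ 0.     0.992 -0.125]
 [-1.     0.     0.002]]
time_s: 29.58
position: [546.4, -168.6, 46.5]
orientation: [0.804, 1.416, -0.802]
ft_force: [-0.0, -0.7, -2.7]
opening: 0.633
t 29.57 p [ 546.4 -168.6   46.5] F [-0.  -0.7 -2.7] T [-0.06 -0.04  0.02] op 0.633 j7 -0.78
[[ 0.002  0.858  0.514]
 [ 0.     0.514 -0.858]
 [-1.     0.002  0.001]]
jaw now -59.06 d [-16.53   2.6    0.87] r [-1.0308  0.0016 -0.0014]
```

```bash
python3 -m creep '[{"gripper":1,"dx":0.55,"dy":0,"dz":-0.4,"rx":0.18,"ry":0,"rz":0},{"gripper":1,"dx":1.15,"dy":0,"dz":-0.8,"rx":0.36,"ry":0,"rz":0},{"gripper":1,"dx":1.7,"dy":0.1,"dz":-1.2,"rx":0.54,"ry":0,"rz":0},{"gripper":1,"dx":2.3,"dy":0.3,"dz":-1.55,"rx":0.72,"ry":0,"rz":0},{"gripper":1,"dx":2.85,"dy":0.5,"dz":-1.85,"rx":0.9,"ry":0,"rz":0}]' 60
python3 -c "
from h import *
show()"
python3 -m creep '[{"gripper":1,"dx":0.5,"dy":0,"dz":-0.35,"rx":0.15,"ry":0,"rz":0},{"gripper":1,"dx":1,"dy":0,"dz":-0.7,"rx":0.3,"ry":0,"rz":0},{"gripper":1,"dx":1.5,"dy":0.1,"dz":-1,"rx":0.45,"ry":0,"rz":0},{"gripper":1,"dx":1.9,"dy":0.2,"dz":-1.3,"rx":0.6,"ry":0,"rz":0},{"gripper":1,"dx":2.4,"dy":0.3,"dz":-1.6,"rx":0.75,"ry":0,"rz":0}]' 60
python3 -c "
from h import *
show();go(549,-168,63,0)"
```

```text
time_s: 30.2
position: [546.2, -166.2, 43.6]
orientation: [1.475, 1.013, -1.47]
ft_force: [0.9, -0.2, -2.9]
opening: 0.626
t 30.2 p [ 546.2 -166.2   43.6] F [ 0.9 -0.2 -2.9] T [-0.06 -0.03 -0.04] op 0.626 j7 -1.581
[[ 0.003  0.934 -0.357]
 [ 0.001 -0.357 -0.934]
 [-1.     0.002 -0.002]]
time_s: 30.82
position: [547.7, -165.6, 41.5]
orientation: [1.974, 0.45, -1.967]
ft_force: [-0.2, -2.6, -2.0]
opening: 0.633
t 30.82 p [ 547.7 -165.6   41.5] F [-0.2 -2.6 -2. ] T [-0.47 -0.05 -0.  ] op 0.633 j7 -2.237
[[ 0.004  0.436 -0.9  ]
 [-0.001 -0.9   -0.436]
 [-1.     0.002 -0.003]]
jaw now -154.15 d [-21.5    2.75  -0.16] r [-2.6904e+00  2.4000e-03 -5.0000e-03]
```

```bash
python3 -m creep '[{"gripper":1,"dx":0.25,"dy":0,"dz":-0.2,"rx":0.08,"ry":0,"rz":0},{"gripper":1,"dx":0.5,"dy":0,"dz":-0.3,"rx":0.16,"ry":0,"rz":0},{"gripper":1,"dx":0.8,"dy":0,"dz":-0.5,"rx":0.24,"ry":0,"rz":0},{"gripper":1,"dx":1,"dy":0,"dz":-0.7,"rx":0.32,"ry":0,"rz":0},{"gripper":1,"dx":1.2,"dy":0,"dz":-0.7,"rx":0.36,"ry":0,"rz":0}]' 60
python3 -c "
from h import *
show();go(549,-168,63,0)"
```

```text
time_s: 31.45
position: [548.5, -166.0, 40.8]
orientation: [2.179, 0.096, -2.17]
ft_force: [-1.7, -1.8, 3.5]
opening: 0.634
t 31.45 p [ 548.5 -166.    40.8] F [-1.7 -1.8  3.5] T [-0.44  0.5   0.11] op 0.634 j7 -2.544
[[ 0.004  0.09  -0.996]
 [-0.002 -0.996 -0.09 ]
 [-1.     0.002 -0.004]]
jaw now -174.82 d [-22.18   2.08  -0.45] r [-3.0511  0.0032 -0.0062]
```

```bash
python3 -m creep '[{"gripper":1,"dx":0.3,"dy":0,"dz":-0.1,"rx":0.05,"ry":0,"rz":0},{"gripper":1,"dx":0.6,"dy":0,"dz":-0.2,"rx":0.1,"ry":0,"rz":0},{"gripper":1,"dx":0.8,"dy":0,"dz":-0.3,"rx":0.15,"ry":0,"rz":0},{"gripper":1,"dx":1,"dy":0,"dz":-0.3,"rx":0.18,"ry":0,"rz":0},{"gripper":1,"dx":1,"dy":0,"dz":-0.3,"rx":0.18,"ry":0,"rz":0}]' 60
python3 - <<'E'
from h import *
show()
c,K,R,t=cam('wrist'); cv2.imwrite('pics/w21.png',c)
c,K,R,t=cam('side'); cv2.imwrite('pics/s21.png',cv2.resize(c[190:290,330:450],None,fx=5,fy=5,interpolation=cv2.INTER_CUBIC))
E
```

```text
time_s: 32.08
position: [548.9, -166.8, 40.8]
orientation: [-2.182, 0.1, 2.172]
ft_force: [-2.3, -1.1, 6.0]
opening: 0.631
t 32.08 p [ 548.9 -166.8   40.8] F [-2.3 -1.1  6. ] T [-0.36  0.77 -0.  ] op 0.631 j7 -2.695
[[ 0.005 -0.089 -0.996]
 [-0.003 -0.996  0.089]
 [-1.     0.002 -0.005]]
```

View pics/w21.png

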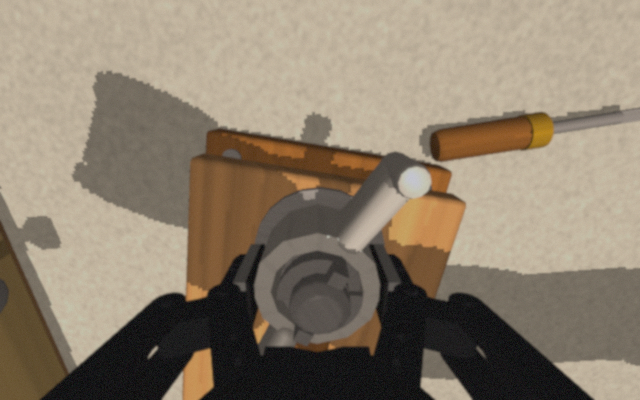

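View pics/s21.png

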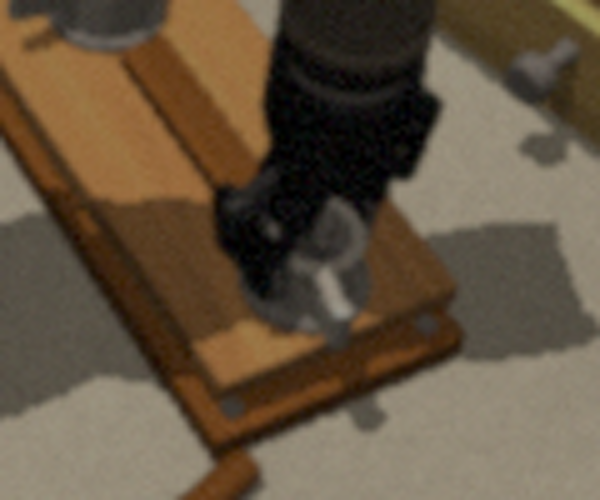

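Seated: z holds at 40.8 with rising contact force as I turn further. Releasing now (jaw is across the batten) and checking visually.

```bash
python3 -m creep '[{"gripper":0,"dx":0,"dy":0,"dz":0,"rx":0,"ry":0,"rz":0},{"gripper":-0.6,"dx":0,"dy":0,"dz":0,"rx":0,"ry":0,"rz":0},{"gripper":-0.6,"dx":0,"dy":0,"dz":0,"rx":0,"ry":0,"rz":0},{"gripper":-0.6,"dx":-10,"dy":0,"dz":0,"rx":0,"ry":0,"rz":0},{"gripper":-0.6,"dx":-35,"dy":0,"dz":0,"rx":0,"ry":0,"rz":0}]' 60
python3 -m creep '[{"gripper":-0.6,"dx":-30,"dy":0,"dz":0,"rx":0,"ry":0,"rz":0},{"gripper":-0.6,"dx":-70,"dy":0,"dz":0,"rx":0,"ry":0,"rz":0},{"gripper":-0.6,"dx":-100,"dy":0,"dz":0,"rx":0,"ry":0,"rz":0},{"gripper":-0.6,"dx":-100,"dy":0,"dz":0,"rx":0,"ry":0,"rz":0},{"gripper":-0.6,"dx":-100,"dy":0,"dz":0,"rx":0,"ry":0,"rz":0}]'
python3 - <<'E'
from h import *
show()
c,K,R,t=cam('wrist'); cv2.imwrite('pics/w22.png',c); np.savez('w22.npz',c=c,K=K,R=R,t=t)
c,K,R,t=cam('side'); cv2.imwrite('pics/s22f.png',c); np.savez('s22.npz',c=c,K=K,R=R,t=t); cv2.imwrite('pics/s22.png',cv2.resize(c[160:280,310:450],None,fx=5,fy=5,interpolation=cv2.INTER_CUBIC))
E
```

```text
time_s: 32.8
position: [548.1, -166.3, 75.7]
orientation: [-2.18, 0.099, 2.174]
ft_force: [0.7, -1.0, 0.5]
opening: 0.801
time_s: 33.42
position: [547.5, -165.6, 175.4]
orientation: [-2.179, 0.099, 2.174]
ft_force: [0.7, 1.1, -0.3]
opening: 0.799
t 33.42 p [ 547.5 -165.6  175.4] F [ 0.7  1.1 -0.3] T [ 0.05 -0.03 -0.03] op 0.799 j7 -2.799
[[ 0.002 -0.089 -0.996]
 [-0.002 -0.996  0.089]
 [-1.     0.001 -0.002]]
```

View pics/w22.png

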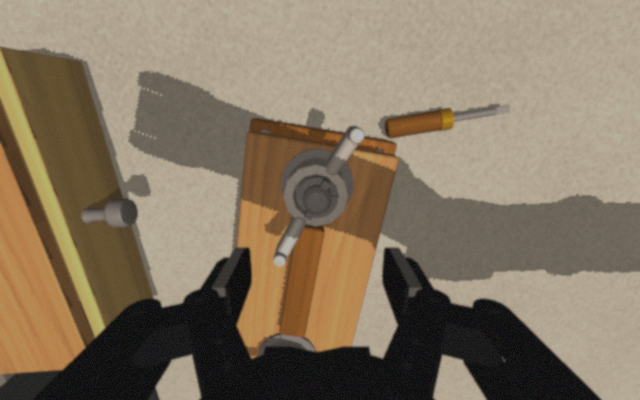

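View pics/s22.png

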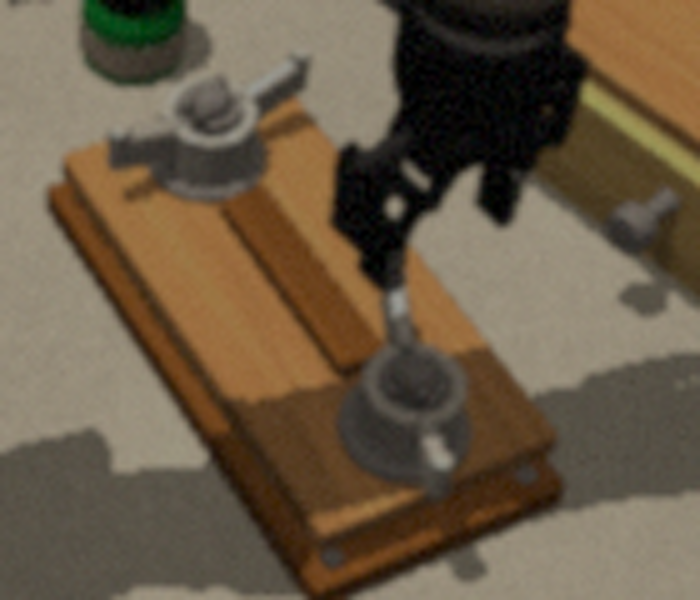

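```bash
python3 - <<'E'
from h import *
d=np.load('s22.npz');K,R,t=d['K'],d['R'],d['t']
for z in (36,38,40): print('bare',z,proj(K,R,t,[547.3,-168,61.5+z]))
d=np.load('w22.npz');c,K,R,t=d['c'],d['K'],d['R'],d['t']
x0,y0=262,115;f=5
g=np.clip(cv2.resize(c[y0:y0+150,x0:x0+110],None,fx=f,fy=f,interpolation=cv2.INTER_CUBIC)*1.6,0,255).astype(np.uint8)
cv2.imwrite('pics/w22c.png',g[:600])
for X in ([547.3,-168,97.5],[547.3,-168,61.5],[547.3,-168,113]): print(proj(K,R,t,X), (proj(K,R,t,X)-[x0,y0])*f)
E
```

```text
bare 36 [391.70023858 236.27109991]
bare 38 [391.79667704 235.80769984]
bare 40 [391.89333739 235.3432335 ]
[316.53512014 196.61028451] [272.67560072 408.05142255]
[316.59271634 185.66172984] [272.9635817  353.30864918]
[316.50528912 202.28091307] [272.52644559 436.40456536]
```

View pics/w22c.png

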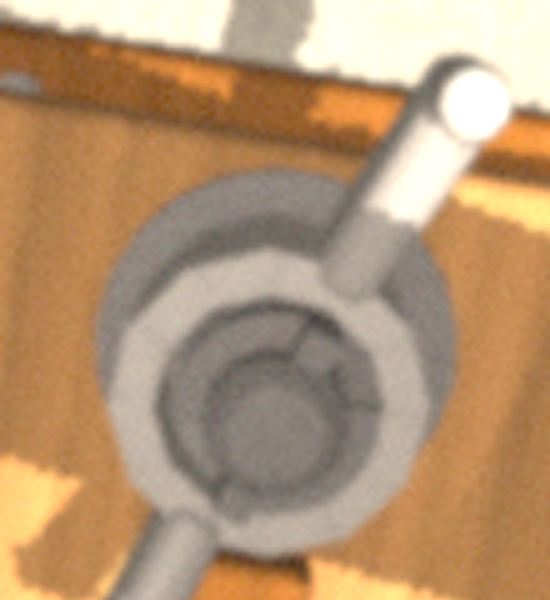

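The hub ring (270,401) relative to the washer (277,350) is offset by 51 px, against a predicted 55 px for a seated nut, so there is no gap. It's about 1.3 mm off axis at most and looks level, and the gripper is clear. Handing in.

```bash
python3 - <<'E'
from h import *
c=cam('top')[0]; cv2.imwrite('pics/topend.png',c); show()
print(arm.sign_off())
E
```

```text
t 33.58 p [ 547.  -165.7  174.5] F [-0.   0.1 -0.3] T [-0.06  0.02 -0.01] op 0.798 j7 -2.799
[[ 0.    -0.089 -0.996]
 [-0.002 -0.996  0.089]
 [-1.     0.002 -0.001]]
the job is handed in; nothing more can be done
None
```

View pics/topend.png

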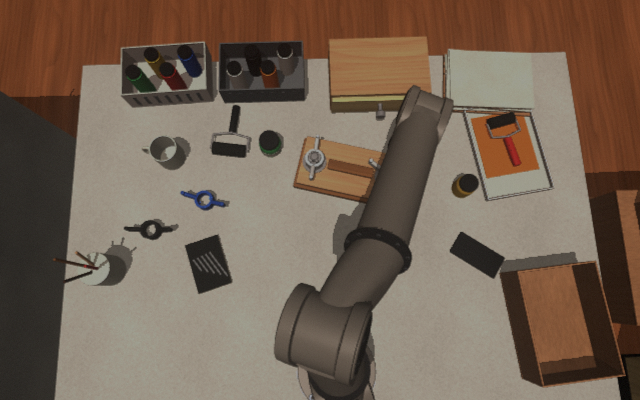

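The silver wing nut is on the bare spindle, run down clockwise to the washer and let go. I handed the job in at about 33.6 s; no verdict is reported.

- **Slip on the first lift:** The fingertips sit about 24 mm behind the reported TCP, which I confirmed by touching the table. My first grip therefore caught only the hub's rim, and the nut fell on its side. I picked it up by its end faces, tilted it and let it rock upright. I then gripped it again lower down.
- **Fitting:** The nut touched the flat lightly. Turned about 60° counterclockwise, it dropped 8.3 mm into the thread start. It then ran down about 280° clockwise with almost no torque, until the height stopped falling at TCP 40.8 mm with contact force rising.
- **Last checks that agreed:** The final close-up shows the nut level, with no gap visible at the washer. In the last top view, the bystanders it shows (the gouge is behind the arm) and the other wing nuts are in their starting places. Wrist force was back near zero with the gripper clear.
- **Small disagreements:** The final height was about 0.4 mm above what I expected from the flat. The picture put the nut about 1.3 mm off the spindle's axis. Both are inside the limits.

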